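# Build the sintering stack

## Task

Build up the sintering stack on the furnace hearth from the bottom: seat the deep tray on the hearth, stand the four-unit bridge in its middle, along its length, nest the shallow tray on the deep one, stand the crown in its middle, and close the stack with the lid. Keep to that order and load each tray only after it is in the stack, because the work slides about in a tray that is carried; unsintered ceramic chips, so set every piece down, never let it fall. Leave the stone cast, the bur stand and the caliper where they are.

Things in the scene. Friction and masses are not known exactly. Their poses are not given: they have to be found in the camera images.
- hearth: fixed target: white block on a steel sheet 84x112 mm (x, y), topped by a ceramic plate 64x92 mm with 4 L-shaped corner walls, open between. Origin: centre of underside, on the bench; y along the long side. Plate top z=26 mm, corner walls to z=38, inner space 54x82 mm: a tray's foot drops in with 4 mm play, tray plate resting on the walls, tray origin then 34 mm over this one. Half turn is the same
- deep_tray: cream tray, plain floor, tall corner walls, 64x92x44 mm, 0.16 kg. Origin: centre of underside; y along the long side; half turn is the same. Foot 46x74 mm z 0-4; plate 64x92 z 4-14 (floor z=14); 2 mm sill; 4 L-shaped corner walls to z=44, 54x82 mm inside, open 60 mm between them on the long sides. Grip across x (64 mm) at mid long sides, z 4-16. Next tray sits with its origin 40 mm above this
- shallow_tray: loose cream tray with a floor full of round cells, otherwise as the deep tray (same foot, plate, floor z=14 mm, sill, inside, grip) but with short corner walls, to z=30 mm: 64x92x30 mm, 0.14 kg. Origin: centre of underside; z up, y along the long side; half turn is the same. The lid seated on it has its origin 26 mm above this one
- tray_lid: loose flat cream lid with an upright grip bar, 64x92x25 mm, 0.11 kg. Origin: centre of underside; z up, y along the long side; half turn is the same. Foot 46x74 mm, z 0-4 mm, drops between a tray's corner walls; plate 64x92 mm, z 4-9; bar in the middle 12 mm (x) by 30 mm (y), z 9-25, gripped across x
- bridge: loose white four-unit dental bridge (four tooth crowns joined in a straight row), 12.4x47x13 mm (x, y, z), 0.03 kg, standing on its underside, chewing surfaces up. Origin: centre of its underside; z up, y along the row; half turn is the same. Grip across x (12 mm) at the middle. It goes in the deep tray, with its y along the tray's y; too tall for the shallow tray
- crown: loose small white molar crown, round, 14 mm across and 10.5 mm high, 0.012 kg, standing on its margin. Origin: centre of its underside; z up. Grip from above in any direction
- stone_cast: bystander, loose: tan stone cast of a toothed arch, 51x66x26 mm; leave it. Origin: centre of its underside
- bur_stand: bystander, loose: pale block with coloured polishing burs standing in it, 28x70x49 mm; leave it. Origin: centre of its underside
- caliper: bystander, loose: flat steel crown caliper lying on the mat, 114x64x6 mm; leave it. Origin: centre of its underside

How it is judged:
By the outcome, as a careful person would: the job done as asked, in the order asked, and still so for the second after the job is handed in, with the robot touching nothing.
It also fails if it takes over 131 s, if anything falls off the work surface, if the arm or the gripper's body presses on something with over 40 N, if the wrist force passes 120 N, or if a joint passes its speed limit or range.

## Robot

A 7-joint arm with a two-finger parallel gripper is mounted at the origin on a cart in front of the work surface, level with it; the furniture and walls round the work are solid. World frame = base frame: x ahead of the robot, y to its left, z up, the work surface at z = 0. Lengths are in mm, angles in rad, forces in N, time in s.
With the tool pointing down it reaches from about 400 to 875 mm from the base axis. Payload 19.3 kg.
Tool frame: the origin (TCP) lies at the very end of the fingers, on their centre line; the grasp point (between the pads) lies 19 mm behind it; z points along the fingers, y is the line along which they close (so a half turn about z gives the same grasp; the last joint's range is limited). The gripper opens to 85 mm and grips with 20 to 120 N. Pads are 22 mm wide; open, the fingers measure 114 mm over their backs; the gripper's body (76 mm by 85 mm) begins 54 mm behind the grasp point. The pads swing forward as they close: fully open they stand 13 mm farther back than shut.
Start: joints at [-1.417, 0.521, -0.036, 1.599, 0.021, 1.021, -0.113], TCP at [138.73, 609.4, 205.491] pointing down, gripper open.
Joint ranges: [-2.91, 2.91], [-0.3, 2.13], [-1.5, 1.42], [0.17, 2.43], [-1.26, 4.41], [0.16, 1.93], [-2.52, 2.52]. Speed limits (rad/s): [1.89, 1.89, 2.39, 2.39, 3.01, 3.01, 3.01].

## Interface

Orientations are given as a 3x3 rotation matrix whose columns are the frame's x, y, z axes.
In Python, from bench import robot, eyes, job gives the robot as it stands (robot), with the cameras (eyes) and the job (job).
- The arm moves only by the tool steer_hand, called after "Emit:" as name(argument=value, ...) on one line, values as JSON. Schema: {"type":"object","properties":{"increments":{"type":"array","items":{"type":"array","items":{"type":"number"},"minItems":6,"maxItems":6},"minItems":1,"maxItems":20},"finger_gap":{"type":"number"},"only":{"type":"string"},"quiet":{"type":"boolean"},"lines":{"type":"string"}},"required":["increments"],"additionalProperties":false}. increments is a list of rows, 1 to 20 of them, each of 6 numbers: dx, dy, dz in shares of the most that a row can go, 1 being 50 mm, then a rotation vector rx, ry, rz in fractions of the full range, 1 being 4 rad; each row shifts and turns the commanded pose from where the row before left it, along the tool's axes as they then stand; what a row does not reach is not made up. A row lasts 1/10 s, in which the tool goes at most 50 mm and 0.15 rad, less where a joint would pass 70% of its speed; a pose out of reach is approached as far as the arm can. finger_gap is the finger opening in mm, set as the call begins (left out keeps the last). The fingers move at their own pace and stop on an object; the grip force is fixed at half the most. Time passes only in rows, so rows that do not move let the fingers close. The tool returns the time, the measured TCP pose, the force, the opening and the grip force at its end. only (a regular expression) keeps the lines of the reply that match it, lines (a string "A,B") keeps lines A to B, and quiet returns only ok. A shift or turn number past 1, either way, is cut back to 1. Input that does not fit is refused with a message, and nothing moves.
- robot.state(): the state, without advancing time (a new reading comes with each control period).
- eyes.camera(name): name is "scene" or "top" or "wrist"; returns a dict with "image" (480x640x3 uint8, red, green, blue), "mtx" (3x3 intrinsics, pixels), "distortion" ([k1, k2, p1, p2, k3] as OpenCV has them; the pictures are not rectified), "eye" and "orientation" of the camera in the world. Camera axes: x right, y up, looking along -z (the intrinsics and any distortion apply to the point x, -y, -z); pixel columns grow to the right and rows downward; lengths in mm; the calibration is good to about 2 mm. A picture is of the moment at which its call begins. There is no depth.
- job.finish_job(): hands the job in; it is judged then, once.
The state is a dict: "time": time; "joint_pos": joint angles; "qd": joint speeds; "tau": joint torques, N m; "position": TCP position; "tool_rot": TCP orientation; "force": force on the tool from outside, world axes, zero at the start; "moment": the same for the moment, N m; "finger_gap": finger opening in mm; "gripper_force": force on a finger pad.
Only numpy, scipy, OpenCV 4.12 (cv2) and the standard library are available. Lean on these libraries where they do the work, as an engineer would, in place of code of your own. Each camera call takes 0.05 s, during which the arm holds its last target. There are 200 camera calls.

## Working session

There is one attempt and no reset: what is moved stays moved. The work goes in short steps, Python scripts to look and compute and a tool call to move; the robot and the scene stay as the last step left them, time stands still between calls to the robot, and variables do not carry over. Pictures are saved under pics/ and viewed, at most 14 in all, crops included, and the job is handed in when it is done.

```bash
ls; mkdir -p pics
```

Run:
```python
from bench import robot, eyes, job
import cv2,pickle
d={}
for n in ("top","scene"):
    c=eyes.camera(n); d[n]=c
    cv2.imwrite(f"pics/{n}0.png",c["image"][:,:,::-1]); print(n,c["mtx"],c["distortion"],c["eye"],c["orientation"])
pickle.dump(d,open("c0.pkl","wb"))
s=robot.state();print(s)
```

```text
bench.py
pics
top [[571.90390724   0.         314.9350174 ]
 [  0.         571.90390724 249.02601771]
 [  0.           0.           1.        ]] [-0.05117181  0.          0.          0.          0.        ] [ 422.80354072 -101.84347603 1022.42219664] [[-0.0202793   0.99411395 -0.10642463]
 [-0.99963272 -0.01824681  0.02003714]
 [ 0.01797729  0.10679188  0.99411886]]
scene [[504.30499424   0.         328.09666469]
 [  0.         504.30499424 237.55776129]
 [  0.           0.           1.        ]] [-0.05491943  0.          0.          0.          0.        ] [ 58.00122119 350.12949237 573.69297858] [[-0.70483297  0.45418147 -0.54491255]
 [-0.70916719 -0.46965956  0.52583438]
 [-0.01709916  0.75705951  0.65312213]]
{'time': 0.1, 'joint_pos': array([-1.41718613,  0.52199069, -0.03631758,  1.59990584,  0.02117057,
        1.02110951, -0.11280261]), 'qd': array([ 0.00190039, -0.00237098, -0.00156963,  0.00019843, -0.00060802,
        0.00102087, -0.00129449]), 'tau': array([ 2.23970870e-03, -9.28495431e+01,  1.98384561e+00, -3.70537376e+01,
        1.81378465e-02,  5.36376887e-03, -2.42996850e-05]), 'position': array([138.67761158, 609.09934829, 204.97696732]), 'tool_rot': array([[-9.75050366e-01,  2.21983676e-01, -1.78533126e-04],
       [ 2.21983742e-01,  9.75049840e-01, -1.01413717e-03],
       [-5.10432017e-05, -1.02846627e-03, -9.99999470e-01]]), 'force': array([-0.18752827,  0.67320708,  0.8889351 ]), 'moment': array([ 0.01276974, -0.02037814,  0.01330345]), 'gripper_force': 0.0, 'finger_gap': 85.47047006950157}
```

View pics/top0.png

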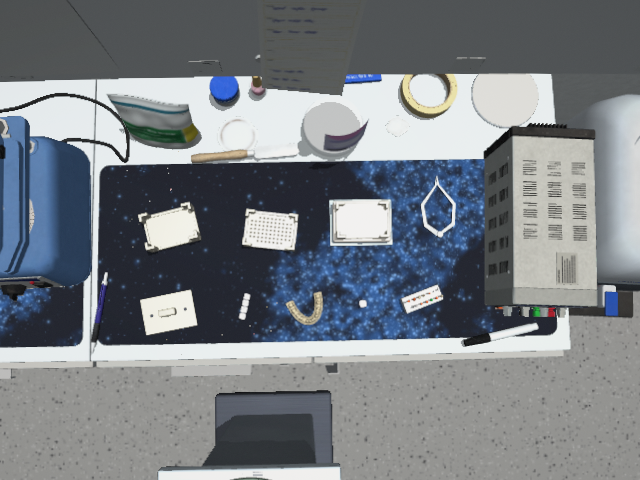

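View pics/scene0.png

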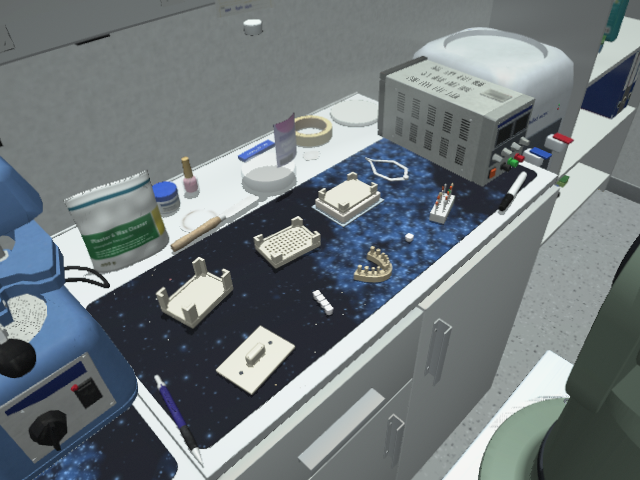

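The top view shows the deep tray (170,228), shallow tray (270,230), hearth (361,221), lid (168,312), bridge (244,306) and crown (362,303). The scene view confirms this and shows a blue machine on the left, between the arm and the bench. I'll fit the model silhouettes to the bright blobs.

Create h.py:
```python
import numpy as np,cv2
from scipy.optimize import minimize
def proj(c,P):
    p=(np.asarray(P,float)-c["eye"])@c["orientation"]; p=p*[1,-1,-1]
    return cv2.projectPoints(p.reshape(-1,1,3),np.zeros(3),np.zeros(3),c["mtx"],np.array(c["distortion"]))[0].reshape(-1,2)
def ray(c,u,v,z):
    n=cv2.undistortPoints(np.array([[[u,v]]],float),c["mtx"],np.array(c["distortion"])).ravel()
    d=c["orientation"]@np.array([n[0],-n[1],-1]); return c["eye"]+d*(z-c["eye"][2])/d[2]
def box(x0,x1,y0,y1,z0,z1): return np.array([[x,y,z] for x in(x0,x1) for y in(y0,y1) for z in(z0,z1)])
def tray(h):
    b=[box(-23,23,-37,37,0,4),box(-32,32,-46,46,4,14)]
    for sx in(1,-1):
        for sy in(1,-1):
            b+=[box(*sorted((sx*27,sx*32)),*sorted((sy*30,sy*46)),14,h),box(*sorted((sx*18,sx*32)),*sorted((sy*41,sy*46)),14,h)]
    return b
M=dict(deep=tray(44),shallow=tray(30),hearth=[box(-42,42,-56,56,0,2)],lid=[box(-32,32,-46,46,4,9)],
 bridge=[box(-5.5,5.5,-23.5,23.5,0,12)],crown=[np.array([[7*np.cos(a),7*np.sin(a),z] for a in np.linspace(0,6.28,16) for z in(0,9)])])
S=4
def sil(c,boxes,q,r,z0=0):
    x,y,w=q;R=np.array([[np.cos(w),-np.sin(w),0],[np.sin(w),np.cos(w),0],[0,0,1]])
    m=np.zeros(((r[3]-r[1])*S,(r[2]-r[0])*S),np.uint8)
    for b in boxes:
        p=proj(c,b@R.T+[x,y,z0]); p=(p+.5-[r[0],r[1]])*S-.5
        cv2.fillConvexPoly(m,cv2.convexHull((p*16).astype(np.int32)),255,shift=4)
    return cv2.resize(m,None,fx=1/S,fy=1/S,interpolation=cv2.INTER_AREA)/255.
def fit(c,name,q0,r,z0=0,obs=None):
    im=c["image"][r[1]:r[3],r[0]:r[2]].astype(float)
    if obs is None: obs=np.clip((im[:,:,0]-70)/100,0,1)
    f=lambda q:((sil(c,M[name],q,r,z0)-obs)**2).sum()
    best=None
    for w in q0[2]:
        s=np.array([q0[0],q0[1],w]);o=minimize(f,s,method="Nelder-Mead",options=dict(initial_simplex=s+np.array([[0,0,0],[8,0,0],[0,8,0],[0,0,.2]]),xatol=.02,fatol=.01))
        if best is None or o.fun<best.fun:best=o
    return best.x,best.fun,obs.sum()
```

Run:
```python
from h import *;import pickle
c=pickle.load(open("c0.pkl","rb"));T=c["top"]
im=T["image"]
for n,u,v,hw,z,ws in [("deep",170,228,40,10,(0,.3,-.3)),("shallow",270,230,36,10,(0,.3,-.3)),("hearth",361,221,42,2,(0,.1)),("lid",168,312,34,6,(0,.3,-.3)),("bridge",244,306,20,6,(0,-.3,-1.3,1.5)),("crown",362,303,12,5,(0,))]:
    p=ray(T,u,v,z); r=(u-hw,v-hw+2,u+hw,v+hw-8 if n=="lid" else v+hw)
    if n=="lid": r=(u-hw,v-28,u+hw,v+28)
    q,f,a=fit(T,n,(p[0],p[1],ws),r); print(n,q.round(2),round(f,1),round(a))
for u,v,z in [(90,240,0),(90,240,200),(40,285,0),(40,285,200),(40,290,300),(20,120,300),(485,300,150)]: print(u,v,z,ray(T,u,v,z).round())
rs=[]
for (u,v) in [(170,228),(270,230),(361,221),(168,312),(244,306),(362,303)]:
    rs.append(cv2.resize(im[v-36:v+36,u-42:u+42],None,fx=3.1,fy=3.1,interpolation=cv2.INTER_CUBIC))
cv2.imwrite("pics/crops.png",np.vstack([np.hstack(rs[:3]),np.hstack(rs[3:])])[:,:,::-1])
```

```text
deep [5.7430e+02 1.3378e+02 2.4000e-01] 155.9 1886
shallow [ 5.6685e+02 -4.3350e+01 -1.2000e-01] 32.1 1919
hearth [ 580.05 -205.82   -0.  ] 76.5 2805
lid [4.2456e+02 1.3874e+02 1.8000e-01] 23.6 1898
bridge [432.6    4.75   1.34] 9.6 173
crown [ 4.3340e+02 -2.0497e+02  1.4000e-01] 3.9 68
90 240 0 [556. 283.   0.]
90 240 200 [530. 208. 200.]
40 285 0 [476. 372.  -0.]
40 285 200 [466. 279. 200.]
40 290 300 [454. 233. 300.]
20 120 300 [677. 267. 300.]
485 300 150 [ 433. -379.  150.]
```

View pics/crops.png

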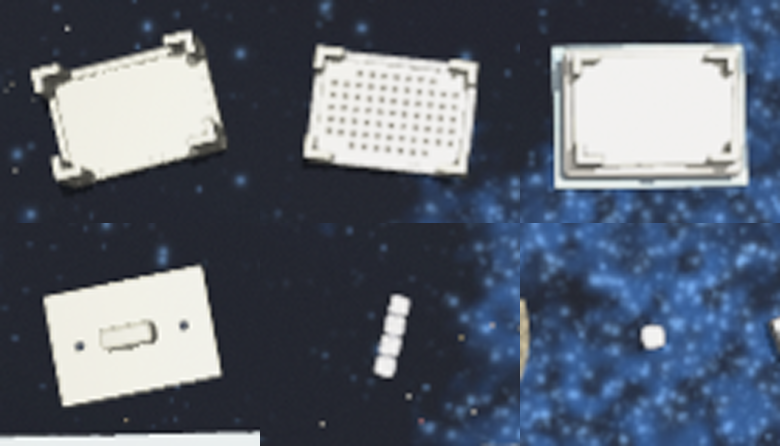

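Crops: the deep tray is rotated about +0.24 rad, the shallow tray about -0.12, the hearth is square, the lid about +0.18, and the bridge lies almost along world x. I'll refit with a lower threshold and cross-check against the scene camera.

Create to.py:
```python
import sys,numpy as np
from bench import robot, eyes, job
s=robot.state();R=s["tool_rot"];p=s["position"];q=s["joint_pos"]
a=[float(v) for v in sys.argv[1:]]
d=R.T@(np.array(a[:3])-p)
print("tool delta",d.round(1),"yaw_y",np.arctan2(R[1,1],R[0,1]).round(4),"tilt",R[:2,2].round(4))
if len(a)>3: # rz to bring tool y to angle a[3] (mod pi)
    e=a[3]-np.arctan2(R[1,1],R[0,1]); e=(e+np.pi/2)%np.pi-np.pi/2; print("rz",round(-e,4),"j7",q[6].round(2))
```

Run:
```python
from h import *;import pickle
c=pickle.load(open("c0.pkl","rb"));T=c["top"];Sc=c["scene"]
for n,u,v,z,q in [("deep",170,228,10,(574.3,133.8,.24)),("shallow",270,230,10,(566.9,-43.4,-.12)),("hearth",361,221,2,(580,-205.8,0)),("lid",168,312,6,(424.6,138.7,.18)),("bridge",244,306,6,(432.6,4.7,1.34)),("crown",362,303,5,(433.4,-205,0))]:
  for nm,C in c.items():
    p=proj(C,[[q[0],q[1],z]])[0].astype(int);h={"bridge":20,"crown":10}.get(n,44 if nm=="scene" else 36)
    if n=="lid" and nm=="top":h=28
    r=(p[0]-h-(6 if n=="hearth" else 0),p[1]-h,p[0]+h,p[1]+h)
    im=C["image"][r[1]:r[3],r[0]:r[2]].astype(float)
    for t in (50,70):
      obs=np.clip((im[:,:,0]-t)/40,0,1)
      qq,f,a=fit(C,n,(q[0],q[1],(q[2],)),r,obs=obs); print(n,nm,t,qq.round(3),round(f,1),round(a))
```

```bash
python3 to.py 110 430 250
```

```text
deep top 50 [5.74288e+02 1.33787e+02 2.36000e-01] 53.7 2072
deep top 70 [5.74215e+02 1.33695e+02 2.34000e-01] 114.8 1962
deep scene 50 [5.74502e+02 1.32113e+02 2.33000e-01] 313.4 2966
deep scene 70 [5.75400e+02 1.31699e+02 2.30000e-01] 399.2 2662
shallow top 50 [ 5.66904e+02 -4.32650e+01 -1.23000e-01] 57.5 2035
shallow top 70 [ 5.67073e+02 -4.32620e+01 -1.24000e-01] 34.7 1968
shallow scene 50 [ 5.67268e+02 -4.49480e+01 -1.21000e-01] 619.1 2498
shallow scene 70 [ 5.67684e+02 -4.52580e+01 -1.20000e-01] 593.1 2326
hearth top 50 [ 5.80070e+02 -2.05987e+02 -1.00000e-02] 171.9 3217
hearth top 70 [ 5.80056e+02 -2.05953e+02 -4.00000e-03] 44.9 2959
hearth scene 50 [ 5.81191e+02 -2.07977e+02 -1.40000e-02] 2299.9 4458
hearth scene 70 [ 5.82024e+02 -2.08631e+02 -1.20000e-02] 1792.7 3584
lid top 50 [4.24342e+02 1.38776e+02 1.84000e-01] 20.7 1965
lid top 70 [4.24433e+02 1.38801e+02 1.79000e-01] 16.4 1931
lid scene 50 [4.25040e+02 1.37932e+02 1.83000e-01] 493.6 3294
lid scene 70 [4.25054e+02 1.37849e+02 1.80000e-01] 525.1 3188
bridge top 50 [432.763   4.618   1.331] 9.7 196
bridge top 70 [432.804   4.64    1.33 ] 9.3 187
bridge scene 50 [433.831   2.235   1.322] 46.1 260
bridge scene 70 [433.082   2.761   1.276] 49.6 229
crown top 50 [ 4.33622e+02 -2.05092e+02  1.36000e-01] 51.5 143
crown top 70 [ 4.33390e+02 -2.04871e+02  9.70000e-02] 14.5 79
crown scene 50 [ 4.34300e+02 -2.07527e+02  4.70000e-02] 76.0 193
crown scene 70 [ 4.34000e+02 -2.07257e+02  1.14000e-01] 15.5 92
tool delta [ -11.8 -181.   -44.8] yaw_y 1.3469 tilt [-0.0002 -0.001 ]
```

Both cameras agree to 2 mm, so I'll use averages. Now swinging in at a small radius to pass in front of the machine.

The rows are not in the units I measure in: shifts go in shares of 50 mm and turns go in shares of 4 rad. I convert before sending: -37 mm is -0.74, -36 mm is -0.72.

Emit:
steer_hand(increments=[[-0.04, -0.72, -0.18, 0, 0, 0], [-0.04, -0.72, -0.18, 0, 0, 0], [-0.04, -0.72, -0.18, 0, 0, 0], [-0.06, -0.72, -0.18, 0, 0, 0], [-0.06, -0.74, -0.18, 0, 0, 0]], finger_gap=85)

```text
time: 0.6
position: [110.0, 428.6, 250.5]
tool_rot: [[-0.975, 0.222, -0.0], [0.222, 0.975, -0.001], [-0.0, -0.001, -1.0]]
force: [0.3, 1.0, -0.3]
finger_gap: 85.0
gripper_force: 0.0
```

```bash
python3 to.py 300 310 250
```

```text
tool delta [-211.6  -73.5    0.5] yaw_y 1.347 tilt [-0.     -0.0005]
```

To row units: -36 mm is -0.72, -35 mm is -0.7, 0.15 rad / 4 = 0.0375.

Emit:
steer_hand(increments=[[-0.7, -0.24, 0, 0, 0, 0], [-0.7, -0.24, 0, 0, 0, 0], [-0.7, -0.24, 0, 0, 0, 0], [-0.7, -0.24, 0, 0, 0, 0], [-0.72, -0.26, 0, 0, 0, 0], [-0.72, -0.24, 0, 0, 0, 0], [-0.4, -0.62, 0, 0, 0, 0], [-0.42, -0.62, 0, 0, 0, 0], [-0.42, -0.62, 0, 0, 0, 0], [-0.42, -0.62, 0, 0, 0, 0], [-0.42, -0.62, 0, 0, 0, 0], [-0.42, -0.62, 0, 0, 0, 0], [0, 0, 0, 0, 0, 0.025], [0, 0, 0, 0, 0, 0.0375], [0, 0, 0, 0, 0, 0.0375], [0, 0, 0, 0, 0, 0.0375], [0, 0, 0, 0, 0, 0.0375], [0, 0, 0, 0, 0, 0.0375], [0, 0, 0, 0, 0, 0.0375], [0, 0, 0, 0, 0, 0.0283]])

```text
time: 2.6
position: [381.2, 102.8, 250.4]
tool_rot: [[-0.226, 0.974, -0.0], [0.974, 0.226, -0.0], [-0.0, -0.0, -1.0]]
force: [-0.8, 0.6, -0.6]
finger_gap: 84.9
gripper_force: 0.0
```

```bash
python3 to.py 574.7 132.8 100 0.235
```

```text
tool delta [-14.5 195.3 150.3] yaw_y 0.2279 tilt [-0.0003 -0.0002]
rz -0.0071 j7 -0.13
```

Above the tray at z=100, take a wrist picture.

To row units: 39.3 mm is 0.786, 39 mm is 0.78, -0.007 rad / 4 = -0.0018.

Emit:
steer_hand(increments=[[-0.06, 0.78, 0.2, 0, 0, -0.0018], [-0.06, 0.78, 0.4, 0, 0, 0], [-0.06, 0.78, 0.6, 0, 0, 0], [-0.06, 0.78, 0.6, 0, 0, 0], [-0.05, 0.786, 0.6, 0, 0, 0], [0, 0, 0.4, 0, 0, 0], [0, 0, 0.2, 0, 0, 0], [0, 0, 0, 0, 0, 0]])

```text
time: 3.4
position: [573.4, 134.8, 99.5]
tool_rot: [[-0.238, 0.971, -0.002], [0.971, 0.238, -0.001], [-0.0, -0.002, -1.0]]
force: [0.2, -0.9, 0.3]
finger_gap: 84.8
gripper_force: 0.0
```

Run:
```python
from h import *
from bench import robot, eyes, job
c=eyes.camera("wrist");im=c["image"].copy()
q=(574.7,132.8,.235)
cv2.imwrite("pics/w1.png",im[:,:,::-1])
import pickle;pickle.dump(c,open("w1.pkl","wb"));print(c["eye"],c["orientation"][:,2])
```

```bash
python3 to.py 574.7 132.8 -3 0.235
```

```text
[554.998983   204.44826586 268.0084451 ] [-0.06548238  0.27518267  0.9591593 ]
tool delta [ -2.3   0.3 103.8] yaw_y 0.2408 tilt [-0.0006 -0.0001]
rz 0.0058 j7 0.18
```

View pics/w1.png

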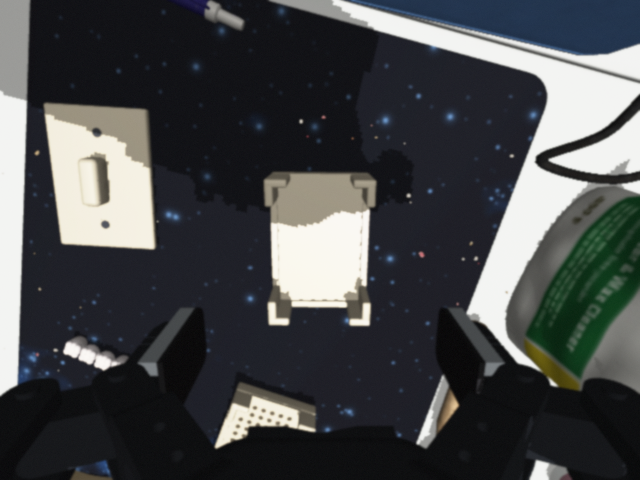

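The tray sits centred between the fingers: columns 272–370 against fingertips at 203 and 440. Descending.

To row units: 30 mm is 0.6, 25 mm is 0.5, 0.005 rad / 4 = 0.0013.

Emit:
steer_hand(increments=[[-0.02, 0.006, 0.6, 0, 0, 0.0013], [-0.02, 0, 0.6, 0, 0, 0], [0, 0, 0.5, 0, 0, 0], [0, 0, 0.2, 0, 0, 0], [0, 0, 0.08, 0, 0, 0], [0, 0, 0, 0, 0, 0]])

```text
time: 4.05
position: [575.8, 133.5, 2.6]
tool_rot: [[-0.234, 0.972, 0.001], [0.972, 0.234, 0.0], [0.0, 0.001, -1.0]]
force: [-0.3, -0.1, 0.2]
finger_gap: 84.9
gripper_force: 0.0
```

```bash
python3 to.py 574.7 132.8 -3 0.235
```

```text
tool delta [-0.4 -1.2  5.6] yaw_y 0.2361 tilt [0.0012 0.0004]
rz 0.0011 j7 0.23
```

To row units: 4 mm is 0.08, -1 mm is -0.02.

Emit:
steer_hand(increments=[[0, -0.02, 0.08, 0, 0, 0], [0, 0, 0, 0, 0, 0]])

```text
time: 4.25
position: [574.5, 133.3, -1.9]
tool_rot: [[-0.234, 0.972, 0.001], [0.972, 0.234, 0.0], [0.0, 0.001, -1.0]]
force: [0.9, 0.5, 0.2]
finger_gap: 84.6
gripper_force: 0.0
```

Emit:
steer_hand(increments=[[0, 0, 0, 0, 0, 0], [0, 0, 0, 0, 0, 0], [0, 0, 0, 0, 0, 0], [0, 0, 0, 0, 0, 0], [0, 0, 0, 0, 0, 0], [0, 0, 0, 0, 0, 0], [0, 0, 0, 0, 0, 0], [0, 0, 0, 0, 0, 0]], finger_gap=55)

```text
time: 5.05
position: [574.3, 133.0, -2.5]
tool_rot: [[-0.234, 0.972, -0.0], [0.972, 0.234, -0.0], [-0.0, -0.0, -1.0]]
force: [-0.1, 0.3, 0.4]
finger_gap: 55.2
gripper_force: 0.0
```

```bash
python3 to.py 574.7 132.8 -3 0.235
```

```text
tool delta [-0.3  0.4  0.5] yaw_y 0.236 tilt [-0.0001 -0.0001]
rz 0.001 j7 0.23
```

Run:
```python
from h import *
from bench import robot, eyes, job
a=eyes.camera("wrist")["image"][:,:,::-1];cv2.imwrite("pics/w2.png",a)
b=eyes.camera("scene")["image"][200:350,100:300,::-1];cv2.imwrite("pics/s2.png",cv2.resize(b,None,fx=4,fy=4,interpolation=cv2.INTER_CUBIC))
```

```text
(no output)
```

View pics/s2.png

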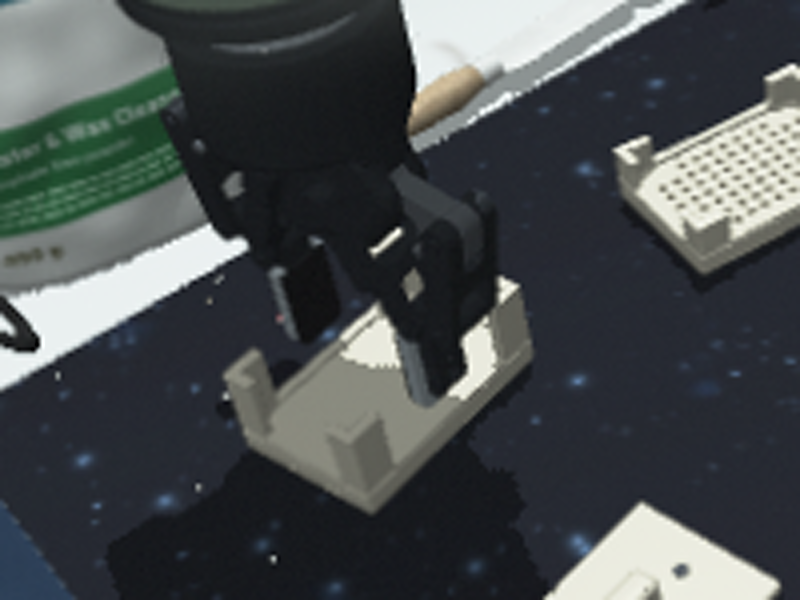

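View pics/w2.png

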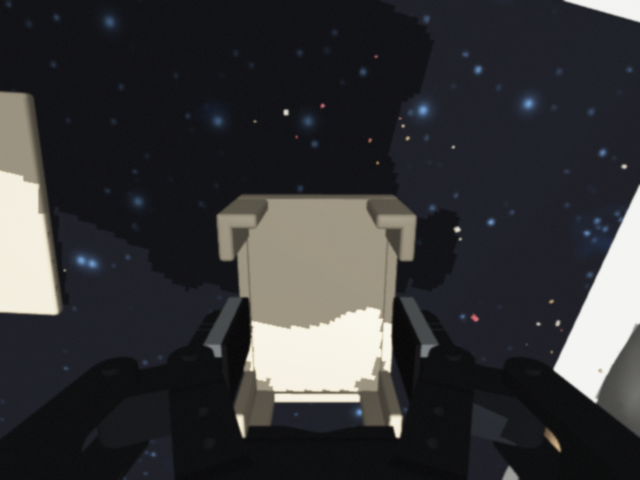

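Run:
```python
from h import *;import pickle
C=pickle.load(open("c0.pkl","rb"))["scene"]
t=np.array([574.3,133]);y=np.array([.972,.234]);x=np.array([-.234,.972])
for s in(-1,1):
 for k in (-11,11):
  for o in(27.6,40):
   for z in(5,15,25):
    p=t+s*y*o+k*x; print(s,k,o,z,((proj(C,[[*p,z]])[0]-[100,200])*4).round())
```

```text
-1 -11 27.6 5 [462. 406.]
-1 -11 27.6 15 [458. 388.]
-1 -11 27.6 25 [453. 370.]
-1 -11 40 5 [487. 419.]
-1 -11 40 15 [483. 401.]
-1 -11 40 25 [478. 382.]
-1 11 27.6 5 [423. 444.]
-1 11 27.6 15 [418. 426.]
-1 11 27.6 25 [413. 408.]
-1 11 40 5 [448. 457.]
-1 11 40 15 [443. 439.]
-1 11 40 25 [439. 421.]
1 -11 27.6 5 [355. 352.]
1 -11 27.6 15 [350. 334.]
1 -11 27.6 25 [345. 316.]
1 -11 40 5 [332. 340.]
1 -11 40 15 [327. 322.]
1 -11 40 25 [321. 304.]
1 11 27.6 5 [316. 387.]
1 11 27.6 15 [310. 369.]
1 11 27.6 25 [304. 351.]
1 11 40 5 [292. 375.]
1 11 40 15 [287. 357.]
1 11 40 25 [281. 339.]
```

The fingertips stand at about z≈25, above the plate. That is roughly 25 mm behind the reported TCP at this opening, so I need to go lower. Opening and descending gently.

Emit:
steer_hand(increments=[[0, 0, 0, 0, 0, 0], [0, 0, 0, 0, 0, 0], [0, 0, 0, 0, 0, 0], [0, 0, 0, 0, 0, 0], [0, 0, 0, 0, 0, 0]], finger_gap=85)

```text
time: 5.65
position: [574.3, 133.1, -2.5]
tool_rot: [[-0.234, 0.972, -0.0], [0.972, 0.234, 0.0], [0.0, -0.0, -1.0]]
force: [-0.3, 0.5, -0.9]
finger_gap: 85.3
gripper_force: 0.0
```

Emit:
steer_hand(increments=[[0, 0, 0.1, 0, 0, 0], [0, 0, 0.1, 0, 0, 0], [0, 0, 0.08, 0, 0, 0], [0, 0, 0.06, 0, 0, 0], [0, 0, 0, 0, 0, 0]])

```text
time: 6.15
position: [574.0, 132.9, -20.1]
tool_rot: [[-0.234, 0.972, -0.001], [0.972, 0.234, -0.0], [-0.0, -0.001, -1.0]]
force: [-0.5, -0.2, -0.1]
finger_gap: 84.9
gripper_force: 0.0
```

Emit:
steer_hand(increments=[[0, 0, 0, 0, 0, 0], [0, 0, 0, 0, 0, 0], [0, 0, 0, 0, 0, 0], [0, 0, 0, 0, 0, 0], [0, 0, 0, 0, 0, 0], [0, 0, 0, 0, 0, 0]], finger_gap=55)

```text
time: 6.75
position: [574.4, 133.1, -18.8]
tool_rot: [[-0.234, 0.972, 0.0], [0.972, 0.234, 0.0], [0.0, 0.0, -1.0]]
force: [-3.3, -0.9, 10.8]
finger_gap: 61.2
gripper_force: 62.4
```

Emit:
steer_hand(increments=[[0, 0, -0.04, 0, 0, 0], [0, 0, -0.06, 0, 0, 0], [0, 0, -0.1, 0, 0, 0], [0, 0, -0.2, 0, 0, 0], [0, 0, -0.2, 0, 0, 0], [0, 0, 0, 0, 0, 0]])

```text
time: 7.35
position: [575.2, 133.3, 12.2]
tool_rot: [[-0.234, 0.972, 0.002], [0.972, 0.234, 0.001], [0.0, 0.002, -1.0]]
force: [0.5, -0.3, -1.3]
finger_gap: 61.4
gripper_force: 65.3
```

Run:
```python
from h import *
from bench import robot, eyes, job
a=eyes.camera("wrist")["image"][120:,80:560,::-1]
b=eyes.camera("scene")["image"][190:340,110:270,::-1];b=cv2.resize(b,(384,360),interpolation=cv2.INTER_CUBIC)
cv2.imwrite("pics/s3.png",np.hstack([cv2.resize(a,(416,360)),b]))
```

```text
(no output)
```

View pics/s3.png

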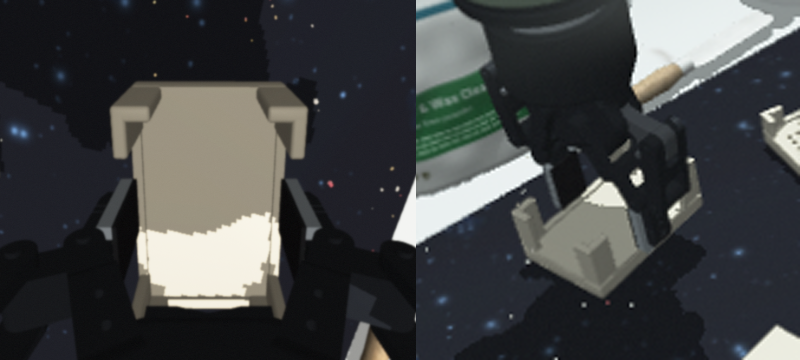

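The tray is held level. The gap reads 61.3 on a 64 mm tray, so that reading is a little low. Lifting and carrying it to the hearth.

To row units: -25 mm is -0.5, -20 mm is -0.4, 0.1 rad / 4 = 0.025.

Emit:
steer_hand(increments=[[0, 0, -0.2, 0, 0, 0], [0, 0, -0.4, 0, 0, 0], [0, 0, -0.5, 0, 0, 0], [0, 0, -0.3, 0, 0, 0.02], [0, 0, 0, 0, 0, 0.025], [0, 0, 0, 0, 0, 0.0163], [0, 0, 0, 0, 0, 0]])

```text
time: 8.15
position: [574.2, 133.2, 80.8]
tool_rot: [[0.01, 1.0, -0.0], [1.0, -0.01, -0.0], [-0.0, -0.0, -1.0]]
force: [-0.2, -0.3, -1.6]
finger_gap: 61.6
gripper_force: 65.5
```

```bash
python3 to.py 580.5 -207 80 -0.008
```

```text
tool delta [-340.1    9.7    0.9] yaw_y -0.0099 tilt [-0.0001 -0.0002]
rz -0.0019 j7 0.0
```

To row units: -30 mm is -0.6, -25 mm is -0.5.

Emit:
steer_hand(increments=[[-0.3, 0.008, 0, 0, 0, 0], [-0.5, 0.02, 0, 0, 0, 0], [-0.6, 0.02, 0, 0, 0, 0], [-0.6, 0.02, 0, 0, 0, 0], [-0.6, 0.02, 0, 0, 0, 0], [-0.6, 0.02, 0, 0, 0, 0], [-0.6, 0.02, 0, 0, 0, 0], [-0.6, 0.02, 0, 0, 0, 0], [-0.6, 0.02, 0, 0, 0, 0], [-0.6, 0.02, 0, 0, 0, 0], [-0.5, 0.01, 0, 0, 0, 0], [-0.4, 0.01, 0, 0, 0, 0], [-0.3, 0.006, 0, 0, 0, 0], [0, 0, 0, 0, 0, 0], [0, 0, 0, 0, 0, 0]])

```text
time: 9.65
position: [581.7, -206.9, 80.4]
tool_rot: [[0.009, 1.0, -0.0], [1.0, -0.009, 0.0], [0.0, -0.0, -1.0]]
force: [-0.7, 0.4, -2.2]
finger_gap: 61.2
gripper_force: 65.5
```

```bash
python3 to.py 580.5 -207 80 -0.008;python3 - <<'E'
from h import *
from bench import robot, eyes, job
c=eyes.camera("top");s=robot.state()
im=c["image"]; p=proj(c,[[580,-207,60]])[0].astype(int);r=(p[0]-55,p[1]-50,p[0]+55,p[1]+50)
a=cv2.resize(im[r[1]:r[3],r[0]:r[2]],None,fx=3.6,fy=3.6,interpolation=cv2.INTER_CUBIC)
k=eyes.camera("scene");p=proj(k,[[580,-207,60]])[0].astype(int)
b=cv2.resize(k["image"][p[1]-50:p[1]+50,p[0]-55:p[0]+55],None,fx=3.6,fy=3.6,interpolation=cv2.INTER_CUBIC)
cv2.imwrite("pics/h1.png",np.hstack([a,b])[:,:,::-1]);print(s["position"])
E
```

```text
tool delta [-0.1 -1.2  0.4] yaw_y -0.0087 tilt [-0.0003  0.0004]
rz -0.0007 j7 0.54
[ 581.86881855 -206.28961069   80.39834304]
```

View pics/h1.png

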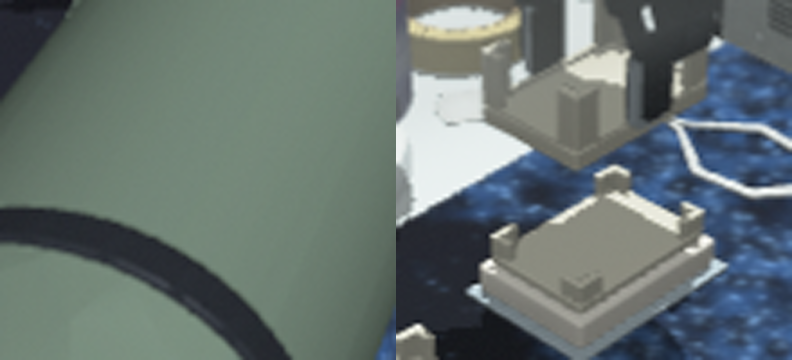

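The top view is blocked by the arm. In the scene view the tray hangs over the hearth, with its near plate corner at crop (576,168) and the hearth's near wall-top corner at about (577,290). Checking against projection.

Run:
```python
from h import *;import pickle
k=pickle.load(open("c0.pkl","rb"))["scene"]
p=proj(k,[[580,-207,60]])[0].astype(int)
f=lambda P:((proj(k,[P])[0]-p+[55,50]+.5)*3.6+[396,0]).round()
for n,c,z in(("tray",(581.5,-206.7),99.5),("hearth",(580.5,-207),34)):
    for sx in(-1,1):
        for sy in(-1,1):
            if n=="tray":print(n,sx,sy,"plate bottom",f([c[0]+sx*32,c[1]+sy*46,z+4]),"plate top",f([c[0]+sx*32,c[1]+sy*46,z+14]),"walltop",f([c[0]+sx*32,c[1]+sy*46,z+44]))
            else:print(n,sx,sy,"walltop",f([c[0]+sx*32,c[1]+sy*46,38]),"sheet",f([c[0]+sx*42,c[1]+sy*56,2]))
```

```text
tray -1 -1 plate bottom [709.  98.] plate top [710.  80.] walltop [713.  26.]
tray -1 1 plate bottom [579. 173.] plate top [579. 155.] walltop [579.  99.]
tray 1 -1 plate bottom [614.  53.] plate top [614.  35.] walltop [615. -18.]
tray 1 1 plate bottom [484. 122.] plate top [483. 104.] walltop [481.  49.]
hearth -1 -1 walltop [705. 208.] sheet [728. 264.]
hearth -1 1 walltop [581. 286.] sheet [581. 361.]
hearth 1 -1 walltop [614. 161.] sheet [612. 202.]
hearth 1 1 walltop [490. 233.] sheet [465. 290.]
```

Run:
```python
import cv2
a=cv2.imread("pics/h1.png")[:,396:]
cv2.imwrite("pics/h1b.png",cv2.resize(a[:,60:340],(784,600) if 0 else None,fx=1.6,fy=1.6))
```

```text
(no output)
```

Projections agree within about 1.5 px. Lowering.

To row units: 20 mm is 0.4, 15 mm is 0.3.

Emit:
steer_hand(increments=[[0, -0.016, 0.3, 0, 0, 0], [0, 0, 0.4, 0, 0, 0], [0, 0, 0.3, 0, 0, 0], [0, 0, 0.12, 0, 0, 0], [0, 0, 0, 0, 0, 0], [0, 0, 0, 0, 0, 0]])

```text
time: 10.35
position: [581.3, -207.1, 24.8]
tool_rot: [[0.009, 1.0, 0.0], [1.0, -0.009, -0.0], [-0.0, 0.0, -1.0]]
force: [-0.3, 0.6, -1.2]
finger_gap: 61.5
gripper_force: 65.5
```

Emit:
steer_hand(increments=[[0, 0, 0.04, 0, 0, 0], [0, 0, 0.04, 0, 0, 0], [0, 0, 0.02, 0, 0, 0], [0, 0, 0, 0, 0, 0]])

```text
time: 10.75
position: [581.1, -207.0, 19.5]
tool_rot: [[0.009, 1.0, 0.0], [1.0, -0.009, -0.0], [-0.0, 0.0, -1.0]]
force: [-0.0, 0.4, -1.5]
finger_gap: 61.4
gripper_force: 65.5
```

Emit:
steer_hand(increments=[[0, 0, 0.02, 0, 0, 0], [0, 0, 0.02, 0, 0, 0], [0, 0, 0, 0, 0, 0]])

```text
time: 11.05
position: [581.1, -207.0, 17.4]
tool_rot: [[0.009, 1.0, -0.0], [1.0, -0.009, 0.0], [0.0, -0.0, -1.0]]
force: [-0.3, 0.1, -1.4]
finger_gap: 61.0
gripper_force: 65.5
```

```bash
python3 to.py 580.5 -207 15 -0.008
```

```text
tool delta [ 0.  -0.6  2.4] yaw_y -0.009 tilt [-0.0001  0.    ]
rz -0.001 j7 0.57
```

To row units: 1 mm is 0.02.

Emit:
steer_hand(increments=[[0, 0, 0.02, 0, 0, 0], [0, 0, 0, 0, 0, 0], [0, 0, 0, 0, 0, 0]])

```text
time: 11.35
position: [581.1, -207.0, 16.5]
tool_rot: [[0.009, 1.0, -0.0], [1.0, -0.009, -0.0], [-0.0, -0.0, -1.0]]
force: [-0.5, 0.5, -1.5]
finger_gap: 61.6
gripper_force: 65.5
```

Emit:
steer_hand(increments=[[0, 0, 0.02, 0, 0, 0], [0, 0, 0, 0, 0, 0], [0, 0, 0, 0, 0, 0]], only="pos|force")

```text
position: [581.1, -207.0, 15.5]
force: [0.1, -0.7, -1.1]
gripper_force: 65.6
```

Emit:
steer_hand(increments=[[0, 0, 0.014, 0, 0, 0], [0, 0, 0, 0, 0, 0], [0, 0, 0, 0, 0, 0]], only="pos|force")

```text
position: [581.2, -207.0, 15.3]
force: [-2.9, 1.6, 7.8]
gripper_force: 66.7
```

Seated at TCP z=15.3, with contact force showing. Releasing and rising.

To row units: -30 mm is -0.6, -25 mm is -0.5.

Emit:
steer_hand(increments=[[0, 0, 0, 0, 0, 0], [0, 0, 0, 0, 0, 0], [0, 0, 0, 0, 0, 0], [0, 0, 0, 0, 0, 0], [0, 0, 0, 0, 0, 0], [0, 0, -0.2, 0, 0, 0], [0, 0, -0.5, 0, 0, 0], [0, 0, -0.6, 0, 0, 0], [0, 0, -0.6, 0, 0, 0], [0, 0, -0.3, 0, 0, 0], [0, 0, 0, 0, 0, 0]], finger_gap=85)

```text
time: 13.05
position: [582.2, -207.4, 127.2]
tool_rot: [[0.009, 1.0, 0.003], [1.0, -0.009, -0.001], [-0.001, 0.003, -1.0]]
force: [0.2, 0.2, -0.8]
finger_gap: 85.1
gripper_force: 0.0
```

```bash
python3 to.py 433.2 3.6 125 1.33
```

```text
tool delta [ 209.6 -150.9    1.6] yaw_y -0.009 tilt [ 0.0034 -0.0007]
rz -1.339 j7 0.52
```

To row units: 15 mm is 0.3, -11 mm is -0.22, -0.1 rad / 4 = -0.025.

Emit:
steer_hand(increments=[[0.3, -0.22, 0, 0, 0, -0.025], [0, 0, 0, 0, 0, 0]], finger_gap=32, only="gap|time")

```text
time: 13.25
finger_gap: 58.7
```

```bash
python3 to.py 433.2 3.6 125 1.33
```

```text
tool delta [ 205.8 -116.9   -0.5] yaw_y 0.0951 tilt [-0.0017  0.0013]
rz -1.2349 j7 0.59
```

To row units: 29.4 mm is 0.588, -16.7 mm is -0.334, -0.15 rad / 4 = -0.0375.

Emit:
steer_hand(increments=[[0.588, -0.334, 0, 0, 0, 0], [0.588, -0.334, 0, 0, 0, 0], [0.588, -0.334, 0, 0, 0, 0], [0.588, -0.334, 0, 0, 0, 0], [0.588, -0.334, 0, 0, 0, 0], [0.588, -0.334, 0, 0, 0, 0], [0.588, -0.334, 0, 0, 0, 0], [0, 0, 0, 0, 0, -0.0338], [0, 0, 0, 0, 0, -0.0375], [0, 0, 0, 0, 0, -0.0375], [0, 0, 0, 0, 0, -0.0375], [0, 0, 0, 0, 0, -0.0375], [0, 0, 0, 0, 0, -0.0375], [0, 0, 0, 0, 0, -0.0375], [0, 0, 0, 0, 0, -0.0375], [0, 0, 0, 0, 0, -0.0125], [0, 0, 0, 0, 0, 0]], only="gap|time|posi")

```text
time: 14.95
position: [435.1, 2.1, 124.4]
finger_gap: 32.0
```

```bash
python3 to.py 433.2 3.6 40 1.33
```

```text
tool delta [ 2.1  1.  84.4] yaw_y 1.3249 tilt [-0.0008  0.0001]
rz -0.0051 j7 1.24
```

To row units: 30 mm is 0.6, 25 mm is 0.5, -0.005 rad / 4 = -0.0013.

Emit:
steer_hand(increments=[[0.04, 0.02, 0.5, 0, 0, -0.0013], [0, 0, 0.6, 0, 0, 0], [0, 0, 0.6, 0, 0, 0], [0, 0, 0.3, 0, 0, 0], [0, 0, 0, 0, 0, 0], [0, 0, 0, 0, 0, 0]], only="gap|time|posi|force")

```text
time: 15.55
position: [433.4, 3.7, 24.9]
force: [0.2, -0.8, 0.5]
finger_gap: 32.2
gripper_force: 0.0
```

```bash
python3 to.py 433.2 3.6 0 1.33;python3 - <<'E'
from h import *
from bench import robot, eyes, job
a=eyes.camera("wrist")["image"]
k=eyes.camera("scene");p=proj(k,[[433,3,20]])[0].astype(int);print(p)
b=cv2.resize(k["image"][p[1]-40:p[1]+50,p[0]-45:p[0]+45],None,fx=4,fy=4,interpolation=cv2.INTER_CUBIC)
cv2.imwrite("pics/b1.png",np.hstack([a[120:,100:540],b])[:,:,::-1])
s=robot.state();t=s["position"][:2];y=s["tool_rot"][:2,1];x=s["tool_rot"][:2,0]
for sg in(-1,1):
  for kk in(-11,11):
    print(sg,kk,[((proj(k,[[*(t+sg*y*16+kk*x),z]])[0]-p+[45.5,40.5])*4+[440,0]).round().tolist() for z in(0,10,20,30)])
E
```

```text
tool delta [ 0.2 -0.1 24.9] yaw_y 1.3291 tilt [-0.0006 -0.0003]
rz -0.0009 j7 1.26
[322 295]
-1 -11 [[642.0, 164.0], [642.0, 147.0], [641.0, 128.0], [641.0, 110.0]]
-1 11 [[672.0, 201.0], [672.0, 183.0], [672.0, 165.0], [672.0, 146.0]]
1 -11 [[570.0, 197.0], [569.0, 180.0], [568.0, 161.0], [566.0, 143.0]]
1 11 [[599.0, 235.0], [598.0, 217.0], [597.0, 199.0], [596.0, 181.0]]
```

View pics/b1.png

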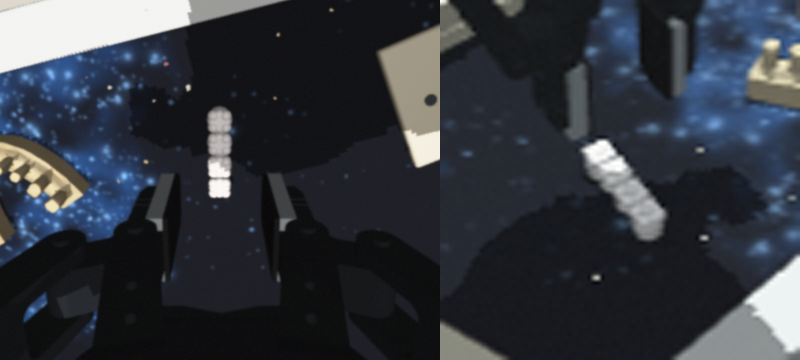

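The fingertips are about 28 mm above the reported TCP here too, at z≈54 by projection. So TCP should be about -24 for the bridge. The bridge is centred at columns 208–231 between tips at 178 and 266.

To row units: 15 mm is 0.3, 8 mm is 0.16.

Emit:
steer_hand(increments=[[0, 0, 0.3, 0, 0, 0], [0, 0, 0.3, 0, 0, 0], [0, 0, 0.16, 0, 0, 0], [0, 0, 0.1, 0, 0, 0], [0, 0, 0, 0, 0, 0]], only="gap|time|posi|force")

```text
time: 16.15
position: [433.5, 3.8, -18.2]
force: [-0.5, -0.1, -0.2]
finger_gap: 32.2
gripper_force: 0.0
```

Emit:
steer_hand(increments=[[0, 0, 0.04, 0, 0, 0], [0, 0, 0.04, 0, 0, 0], [0, 0, 0, 0, 0, 0], [0, 0, 0, 0, 0, 0]], only="posi|force")

```text
position: [433.5, 3.9, -22.1]
force: [0.1, 0.2, 0.5]
gripper_force: 0.0
```

```bash
python3 - <<'E'
from h import *
from bench import robot, eyes, job
a=eyes.camera("wrist")["image"]
k=eyes.camera("scene");p=(322,295)
b=cv2.resize(k["image"][p[1]-40:p[1]+50,p[0]-45:p[0]+45],None,fx=4,fy=4,interpolation=cv2.INTER_CUBIC)
cv2.imwrite("pics/b2.png",np.hstack([a[120:,100:540],b])[:,:,::-1])
E
```

View pics/b2.png

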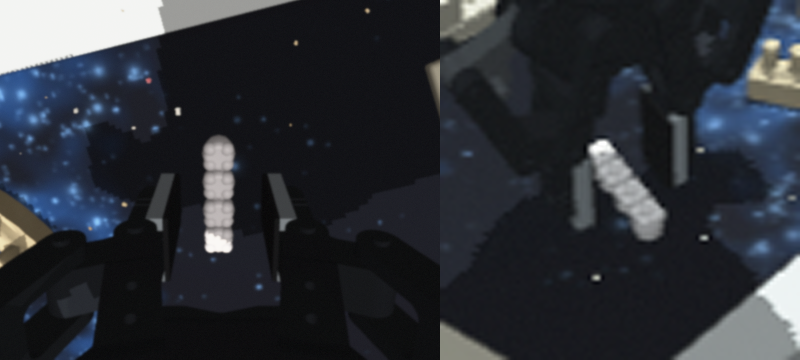

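Tips are at z≈5–8, straddling the bridge. A little lower, then close.

The rows are not in the units I measure in: shifts go in shares of 50 mm and turns go in shares of 4 rad. I convert before sending: 1.5 mm is 0.03.

Emit:
steer_hand(increments=[[0, 0, 0.03, 0, 0, 0], [0, 0, 0.03, 0, 0, 0], [0, 0, 0, 0, 0, 0]], only="posi|force")

```text
position: [433.4, 3.9, -25.4]
force: [0.8, 0.0, -0.4]
gripper_force: 0.0
```

Emit:
steer_hand(increments=[[0, 0, 0, 0, 0, 0], [0, 0, 0, 0, 0, 0], [0, 0, 0, 0, 0, 0], [0, 0, 0, 0, 0, 0], [0, 0, 0, 0, 0, 0]], finger_gap=6, only="gap|posi|force")

```text
position: [433.4, 3.8, -25.0]
force: [-0.5, 0.5, 5.8]
finger_gap: 10.5
gripper_force: 58.8
```

Emit:
steer_hand(increments=[[0, 0, -0.06, 0, 0, 0], [0, 0, -0.2, 0, 0, 0], [0, 0, -0.3, 0, 0, 0], [0, 0, -0.1, 0, 0, 0], [0, 0, 0, 0, 0, 0]], only="gap|posi|force|time")

```text
time: 17.95
position: [434.1, 3.9, 8.7]
force: [-0.2, 0.1, -0.8]
finger_gap: 10.6
gripper_force: 58.8
```

Run:
```python
from h import *
from bench import robot, eyes, job
a=eyes.camera("wrist")["image"]
k=eyes.camera("scene");p=(322,285)
b=cv2.resize(k["image"][p[1]-40:p[1]+50,p[0]-45:p[0]+45],None,fx=4,fy=4,interpolation=cv2.INTER_CUBIC)
cv2.imwrite("pics/b3.png",np.hstack([a[120:,100:540],b])[:,:,::-1])
```

```text
(no output)
```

View pics/b3.png

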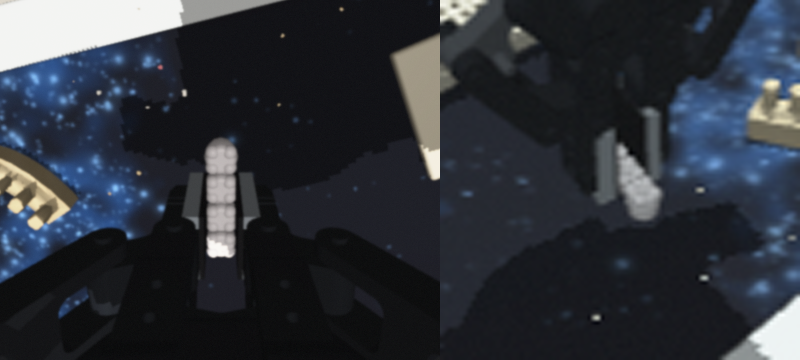

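The bridge is held straight, with its underside about 25 mm over TCP. Lifting, turning and moving to the stack.

To row units: -25 mm is -0.5, -20 mm is -0.4, 0.14 rad / 4 = 0.035.

Emit:
steer_hand(increments=[[0, 0, -0.4, 0, 0, 0], [0, 0, -0.5, 0, 0, 0.0125], [0, 0, -0.5, 0, 0, 0.025], [0, 0, -0.24, 0, 0, 0.0325], [0, 0, 0, 0, 0, 0.035], [0, 0, 0, 0, 0, 0.035], [0, 0, 0, 0, 0, 0.035], [0, 0, 0, 0, 0, 0.035], [0, 0, 0, 0, 0, 0.035], [0, 0, 0, 0, 0, 0.035], [0, 0, 0, 0, 0, 0.03], [0, 0, 0, 0, 0, 0.0248], [0, 0, 0, 0, 0, 0], [0, 0, 0, 0, 0, 0]], only="gap|posi|force|time")

```text
time: 19.45
position: [433.3, 3.9, 89.5]
force: [-0.2, -0.7, 0.0]
finger_gap: 10.2
gripper_force: 58.7
```

```bash
python3 to.py 581.1 -207 90 -0.009
```

```text
tool delta [-210.2  148.8   -0.5] yaw_y -0.0046 tilt [-0.0006 -0.0005]
rz 0.0044 j7 0.25
```

To row units: -29 mm is -0.58, -25 mm is -0.5, 0.004 rad / 4 = 0.001.

Emit:
steer_hand(increments=[[-0.24, 0.172, 0, 0, 0, 0.001], [-0.5, 0.354, 0, 0, 0, 0], [-0.58, 0.41, 0, 0, 0, 0], [-0.58, 0.41, 0, 0, 0, 0], [-0.58, 0.41, 0, 0, 0, 0], [-0.58, 0.41, 0, 0, 0, 0], [-0.5, 0.354, 0, 0, 0, 0], [-0.4, 0.28, 0, 0, 0, 0], [-0.244, 0.176, 0, 0, 0, 0], [0, 0, 0, 0, 0, 0], [0, 0, 0, 0, 0, 0]], only="gap|posi|force|time")

```text
time: 20.55
position: [579.3, -208.0, 89.3]
force: [-0.7, 1.0, -0.4]
finger_gap: 10.3
gripper_force: 58.7
```

```bash
python3 to.py 581.1 -207 35 -0.009;python3 - <<'E'
from h import *
from bench import robot, eyes, job
a=eyes.camera("wrist")["image"]
k=eyes.camera("scene");p=proj(k,[[580,-207,80]])[0].astype(int)
b=cv2.resize(k["image"][p[1]-45:p[1]+45,p[0]-45:p[0]+45],None,fx=4,fy=4,interpolation=cv2.INTER_CUBIC)
cv2.imwrite("pics/b4.png",np.hstack([a[120:,100:540],b])[:,:,::-1])
E
```

```text
tool delta [ 1.   1.8 54.3] yaw_y -0.0108 tilt [-0.0008  0.0004]
rz -0.0018 j7 0.57
```

View pics/b4.png

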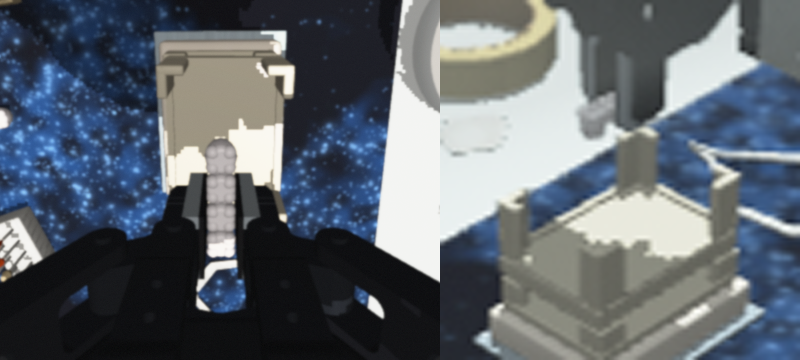

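The tray is seated squarely on the hearth and the bridge hangs over its middle, aligned. Lowering.

To row units: 20 mm is 0.4, 15 mm is 0.3.

Emit:
steer_hand(increments=[[0.02, 0.03, 0.3, 0, 0, 0], [0, 0, 0.4, 0, 0, 0], [0, 0, 0.3, 0, 0, 0], [0, 0, 0.16, 0, 0, 0], [0, 0, 0.08, 0, 0, 0], [0, 0, 0, 0, 0, 0], [0, 0, 0, 0, 0, 0]], only="posi|force")

```text
position: [581.6, -207.3, 28.3]
force: [-0.1, -0.5, 0.4]
gripper_force: 58.7
```

```bash
python3 to.py 581.1 -207 23 -0.009
```

```text
tool delta [ 0.3 -0.5  5.3] yaw_y -0.0121 tilt [ 0.0007 -0.0003]
rz -0.0031 j7 0.6
```

Emit:
steer_hand(increments=[[0, 0, 0.03, 0, 0, 0], [0, 0, 0.02, 0, 0, 0], [0, 0, 0, 0, 0, 0], [0, 0, 0, 0, 0, 0]], only="posi|force")

```text
position: [581.3, -207.1, 25.4]
force: [0.3, 0.1, -0.8]
gripper_force: 58.7
```

To row units: 1 mm is 0.02.

Emit:
steer_hand(increments=[[0, 0, 0.02, 0, 0, 0], [0, 0, 0, 0, 0, 0], [0, 0, 0, 0, 0, 0]], only="posi|force")

```text
position: [581.3, -207.1, 24.3]
force: [-0.7, -0.1, -0.6]
gripper_force: 58.7
```

To row units: 0.8 mm is 0.016.

Emit:
steer_hand(increments=[[0, 0, 0.016, 0, 0, 0], [0, 0, 0, 0, 0, 0], [0, 0, 0, 0, 0, 0]], only="posi|force")

```text
position: [581.3, -207.1, 23.5]
force: [0.3, 0.8, -0.7]
gripper_force: 58.7
```

Emit:
steer_hand(increments=[[0, 0, 0.012, 0, 0, 0], [0, 0, 0, 0, 0, 0], [0, 0, 0, 0, 0, 0]], only="posi|force")

```text
position: [581.3, -207.1, 23.0]
force: [-1.4, 1.4, 3.8]
gripper_force: 59.2
```

Contact, at the expected height. Releasing with a small opening, then rising.

To row units: -25 mm is -0.5, -12 mm is -0.24.

Emit:
steer_hand(increments=[[0, 0, 0, 0, 0, 0], [0, 0, 0, 0, 0, 0], [0, 0, 0, 0, 0, 0], [0, 0, -0.06, 0, 0, 0], [0, 0, -0.2, 0, 0, 0], [0, 0, -0.5, 0, 0, 0], [0, 0, -0.5, 0, 0, 0], [0, 0, -0.5, 0, 0, 0], [0, 0, -0.24, 0, 0, 0], [0, 0, 0, 0, 0, 0]], finger_gap=22, only="gap|posi|force|time")

```text
time: 23.65
position: [582.1, -207.4, 124.8]
force: [-0.0, -0.4, -0.0]
finger_gap: 21.8
gripper_force: 0.0
```

```bash
python3 to.py 567.3 -44.3 120 -0.123
```

```text
tool delta [162.9 -16.8   4.6] yaw_y -0.012 tilt [ 0.0028 -0.0006]
rz 0.111 j7 0.55
```

To row units: 30 mm is 0.6, 28 mm is 0.56, 0.061 rad / 4 = 0.0153.

Emit:
steer_hand(increments=[[0.3, -0.032, 0, 0, 0, 0], [0.5, -0.05, 0, 0, 0, 0], [0.6, -0.06, 0, 0, 0, 0], [0.6, -0.06, 0, 0, 0, 0], [0.56, -0.06, 0, 0, 0, 0], [0.4, -0.04, 0.1, 0, 0, 0], [0.29, -0.034, 0, 0, 0, 0.0125], [0, 0, 0, 0, 0, 0.0153], [0, 0, 0, 0, 0, 0], [0, 0, 0, 0, 0, 0]], finger_gap=85, only="gap|posi|force|time")

```text
time: 24.65
position: [565.9, -44.2, 117.2]
force: [-0.2, 0.5, 0.3]
finger_gap: 84.9
gripper_force: 0.0
```

Run:
```python
from h import *
from bench import robot, eyes, job
import pickle
k=eyes.camera("scene");pickle.dump(k,open("k1.pkl","wb"))
T=eyes.camera("top");pickle.dump(T,open("t1.pkl","wb"))
```

```bash
python3 to.py 567.3 -44.3 -19 -0.123
```

```text
tool delta [  0.4   1.2 136.6] yaw_y -0.122 tilt [-0.0006 -0.0001]
rz 0.001 j7 0.21
```

To row units: 30 mm is 0.6, 25 mm is 0.5.

Emit:
steer_hand(increments=[[0.008, 0.02, 0.3, 0, 0, 0], [0, 0, 0.6, 0, 0, 0], [0, 0, 0.6, 0, 0, 0], [0, 0, 0.5, 0, 0, 0], [0, 0, 0.3, 0, 0, 0], [0, 0, 0.16, 0, 0, 0], [0, 0, 0, 0, 0, 0], [0, 0, 0, 0, 0, 0]], only="gap|posi|force")

```text
position: [568.0, -44.3, -4.4]
force: [-0.1, 0.6, 0.4]
finger_gap: 84.9
gripper_force: 0.0
```

```bash
python3 to.py 567.3 -44.3 -19.5 -0.123
```

```text
tool delta [-0.1 -0.7 15.1] yaw_y -0.1231 tilt [ 0.0009 -0.0001]
rz -0.0001 j7 0.3
```

To row units: 5 mm is 0.1, 4 mm is 0.08.

Emit:
steer_hand(increments=[[0, -0.008, 0.1, 0, 0, 0], [0, 0, 0.1, 0, 0, 0], [0, 0, 0.08, 0, 0, 0], [0, 0, 0.02, 0, 0, 0], [0, 0, 0, 0, 0, 0]], only="posi|force")

```text
position: [567.0, -44.1, -20.3]
force: [-0.3, -0.6, 0.6]
gripper_force: 0.0
```

Emit:
steer_hand(increments=[[0, 0, 0, 0, 0, 0], [0, 0, 0, 0, 0, 0], [0, 0, 0, 0, 0, 0], [0, 0, 0, 0, 0, 0], [0, 0, 0, 0, 0, 0], [0, 0, 0, 0, 0, 0]], finger_gap=55, only="gap|posi|force")

```text
position: [567.2, -44.1, -19.4]
force: [-3.3, -0.4, 12.9]
finger_gap: 61.7
gripper_force: 62.3
```

Emit:
steer_hand(increments=[[0, 0, -0.06, 0, 0, 0], [0, 0, -0.2, 0, 0, 0], [0, 0, -0.26, 0, 0, 0], [0, 0, -0.06, 0, 0, 0], [0, 0, 0, 0, 0, 0], [0, 0, 0, 0, 0, 0]], only="gap|posi|force|time")

```text
time: 27.25
position: [567.1, -43.9, 8.9]
force: [-0.7, -0.8, -1.8]
finger_gap: 61.4
gripper_force: 65.5
```

To row units: -30 mm is -0.6, -25 mm is -0.5, -0.062 rad / 4 = -0.0155.

Emit:
steer_hand(increments=[[0, 0, -0.24, 0, 0, 0], [0, 0, -0.5, 0, 0, 0], [0, 0, -0.6, 0, 0, 0], [0, 0, -0.44, 0, 0, -0.0125], [0, 0, -0.2, 0, 0, -0.0155], [0, 0, 0, 0, 0, 0], [0, 0, 0, 0, 0, 0]], only="gap|posi|force")

```text
position: [566.9, -44.0, 107.8]
force: [-0.3, -0.7, -1.5]
finger_gap: 61.3
gripper_force: 65.7
```

```bash
python3 to.py 581.1 -207 108 -0.01
```

```text
tool delta [-162.8   16.3   -0.2] yaw_y -0.0129 tilt [-0.0001  0.0002]
rz -0.0029 j7 0.31
```

To row units: -28 mm is -0.56, -25 mm is -0.5, -0.003 rad / 4 = -0.0008.

Emit:
steer_hand(increments=[[-0.2, 0.02, 0, 0, 0, -0.0008], [-0.4, 0.04, 0, 0, 0, 0], [-0.5, 0.05, 0, 0, 0, 0], [-0.56, 0.056, 0, 0, 0, 0], [-0.56, 0.056, 0, 0, 0, 0], [-0.44, 0.044, 0, 0, 0, 0], [-0.36, 0.036, 0, 0, 0, 0], [-0.236, 0.024, 0, 0, 0, 0], [0, 0, 0, 0, 0, 0], [0, 0, 0, 0, 0, 0], [0, 0, 0, 0, 0, 0]], only="gap|posi|force")

```text
position: [582.1, -205.9, 107.7]
force: [0.5, -1.3, -1.5]
finger_gap: 61.5
gripper_force: 65.7
```

```bash
python3 to.py 581.1 -207 60 -0.01
```

Run:
```python
from h import *
from bench import robot, eyes, job
a=eyes.camera("wrist")["image"]
k=eyes.camera("scene");p=proj(k,[[580,-207,95]])[0].astype(int)
b=cv2.resize(k["image"][p[1]-55:p[1]+65,p[0]-50:p[0]+50],None,fx=5,fy=5,interpolation=cv2.INTER_CUBIC)
f=lambda P:((proj(k,[P])[0]-p+[50.5,55.5])*5).round().tolist()
s=robot.state()["position"]
for n,c,z in(("shallow plate bottom",s[:2],s[2]+19.7+4),("deep walltop",(581.1,-207),78)):
  for sx,sy in((-1,-1),(-1,1),(1,1)): print(n,sx,sy,f([c[0]+sx*32,c[1]+sy*46,z]))
cv2.imwrite("pics/n1.png",b[:,:,::-1])
```

```text
tool delta [-1.2 -1.  47.7] yaw_y -0.007 tilt [-0.0003  0.0005]
rz 0.003 j7 0.56
shallow plate bottom -1 -1 [405.0, 171.0]
shallow plate bottom -1 1 [221.0, 273.0]
shallow plate bottom 1 1 [87.0, 204.0]
deep walltop -1 -1 [403.0, 302.0]
deep walltop -1 1 [226.0, 408.0]
deep walltop 1 1 [96.0, 336.0]
```

View pics/n1.png

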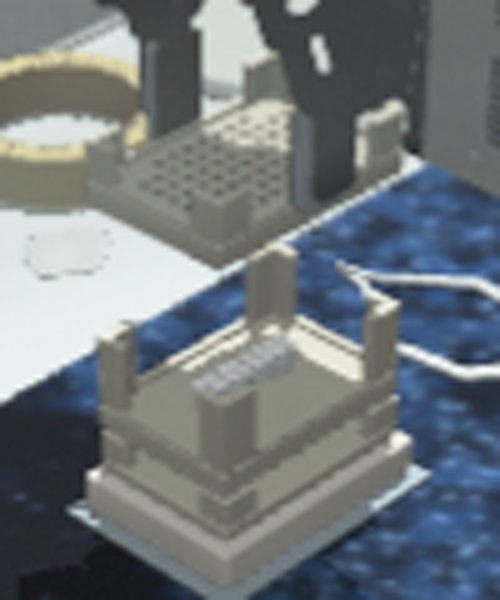

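The bridge stands upright in the middle of the deep tray. The shallow tray's near corner (219,268) and the deep wall tops (228,405) and (400,303) match the projections within 1 px. Nesting.

Emit:
steer_hand(increments=[[-0.02, -0.012, 0.2, 0, 0, 0], [0, 0, 0.3, 0, 0, 0], [0, 0, 0.24, 0, 0, 0], [0, 0, 0.1, 0, 0, 0], [0, 0, 0, 0, 0, 0], [0, 0, 0, 0, 0, 0]], only="posi|force")

```text
position: [581.5, -208.2, 66.0]
force: [-0.4, -0.3, -1.0]
gripper_force: 65.7
```

```bash
python3 to.py 581.1 -207 54 -0.01
```

```text
tool delta [ 1.2 -0.4 12. ] yaw_y -0.0082 tilt [-0.     -0.0001]
rz 0.0018 j7 0.59
```

Emit:
steer_hand(increments=[[0, 0, 0.04, 0, 0, 0], [0, 0, 0.04, 0, 0, 0], [0, 0, 0.02, 0, 0, 0], [0, 0, 0, 0, 0, 0]], only="posi|force")

```text
position: [581.4, -207.9, 60.8]
force: [0.3, 0.1, -1.6]
gripper_force: 65.7
```

Emit:
steer_hand(increments=[[0, 0, 0.02, 0, 0, 0], [0, 0, 0.02, 0, 0, 0], [0, 0, 0, 0, 0, 0]], only="posi|force")

```text
position: [581.4, -208.0, 58.8]
force: [-0.1, -0.6, -0.9]
gripper_force: 65.7
```

To row units: 1 mm is 0.02, -0.3 mm is -0.006.

Emit:
steer_hand(increments=[[0.02, -0.006, 0, 0, 0, 0], [0, 0, 0.02, 0, 0, 0], [0, 0, 0.02, 0, 0, 0], [0, 0, 0, 0, 0, 0]], only="posi|force")

```text
position: [581.1, -207.0, 56.8]
force: [-0.8, 0.3, -1.4]
gripper_force: 65.7
```

Emit:
steer_hand(increments=[[0, 0, 0.02, 0, 0, 0], [0, 0, 0, 0, 0, 0], [0, 0, 0, 0, 0, 0]], only="posi|force")

```text
position: [581.2, -207.0, 55.9]
force: [0.0, 0.1, -0.1]
gripper_force: 65.7
```

Emit:
steer_hand(increments=[[0, 0, 0.014, 0, 0, 0], [0, 0, 0, 0, 0, 0], [0, 0, 0, 0, 0, 0]], only="posi|force")

```text
position: [581.1, -207.0, 55.2]
force: [0.2, 0.5, -2.7]
gripper_force: 65.7
```

To row units: 0.7 mm is 0.014.

Emit:
steer_hand(increments=[[0, 0, 0.014, 0, 0, 0], [0, 0, 0, 0, 0, 0], [0, 0, 0, 0, 0, 0]], only="posi|force")

```text
position: [581.2, -207.0, 54.7]
force: [-1.1, 0.1, 3.3]
gripper_force: 66.2
```

Emit:
steer_hand(increments=[[0, 0, 0.01, 0, 0, 0], [0, 0, 0, 0, 0, 0], [0, 0, 0, 0, 0, 0]], only="posi|force")

```text
position: [581.3, -207.0, 54.6]
force: [-3.2, 2.2, 11.3]
gripper_force: 67.2
```

Seated at TCP z=54.6. Releasing, rising, and heading to the crown.

To row units: -30 mm is -0.6, -20 mm is -0.4.

Emit:
steer_hand(increments=[[0, 0, 0, 0, 0, 0], [0, 0, 0, 0, 0, 0], [0, 0, 0, 0, 0, 0], [0, 0, 0, 0, 0, 0], [0, 0, 0, 0, 0, 0], [0, 0, -0.1, 0, 0, 0], [0, 0, -0.4, 0, 0, 0], [0, 0, -0.6, 0, 0, 0], [0, 0, -0.4, 0, 0, 0], [0, 0, 0, 0, 0, 0], [0, 0, 0, 0, 0, 0]], finger_gap=85, only="gap|posi|time")

```text
time: 33.15
position: [581.3, -206.9, 129.4]
finger_gap: 84.8
```

Emit:
steer_hand(increments=[[0, -0.4, 0, 0, 0, 0], [0, -0.6, 0, 0, 0, 0], [0, -0.7, 0, 0, 0, 0], [0, -0.6, 0, 0, 0, 0], [0, -0.4, 0, 0, 0, 0], [0, -0.22, 0, 0, 0, 0], [0, 0, 0, 0, 0, 0], [0, 0, 0, 0, 0, 0]], finger_gap=32, only="gap|posi|time")

```text
time: 33.95
position: [436.1, -205.8, 128.9]
finger_gap: 31.9
```

```bash
python3 to.py 433.8 -206.2 20 -0.01
```

```text
tool delta [ -0.4  -2.3 108.9] yaw_y -0.0076 tilt [ 0.0003 -0.0002]
rz 0.0024 j7 0.63
```

To row units: 30 mm is 0.6, 20 mm is 0.4.

Emit:
steer_hand(increments=[[0, -0.04, 0.4, 0, 0, 0], [0, 0, 0.6, 0, 0, 0], [0, 0, 0.6, 0, 0, 0], [0, 0, 0.36, 0, 0, 0], [0, 0, 0.2, 0, 0, 0], [0, 0, 0, 0, 0, 0], [0, 0, 0, 0, 0, 0]], only="gap|posi|force")

```text
position: [433.7, -206.0, 21.4]
force: [0.9, 0.6, 0.3]
finger_gap: 32.1
gripper_force: 0.0
```

```bash
python3 to.py 433.8 -206.2 -25 -0.01
```

Run:
```python
from h import *
from bench import robot, eyes, job
from scipy import ndimage
for nm in("wrist","scene"):
    c=eyes.camera(nm);im=c["image"];p=proj(c,[[433.8,-206.2,5]])[0]
    w=(im.min(2)>125);l,n=ndimage.label(w)
    for i,(sl) in enumerate(ndimage.find_objects(l),1):
        cy,cx=ndimage.center_of_mass(l==i)
        if np.hypot(cx-p[0],cy-p[1])<60 and (l==i).sum()>15: print(nm,"pred",p.round(),"blob",round(cx),round(cy),(l==i).sum(),ray(c,cx,cy,6).round(1))
    if nm=="wrist": cv2.imwrite("pics/c1.png",im[:,:,::-1])
```

```text
tool delta [-0.2  0.1 46.4] yaw_y -0.008 tilt [ 0.0004 -0.0003]
rz 0.002 j7 0.76
wrist pred [324. 275.] blob 318 277 676 [ 430.9 -206.5    6. ]
wrist pred [324. 275.] blob 350 287 31 [ 446.7 -211.9    6. ]
wrist pred [324. 275.] blob 333 298 123 [ 438.1 -218.     6. ]
wrist pred [324. 275.] blob 292 308 18 [ 417.5 -223.4    6. ]
wrist pred [324. 275.] blob 307 311 23 [ 425.2 -225.2    6. ]
wrist pred [324. 275.] blob 328 318 20 [ 436. -229.    6.]
wrist pred [324. 275.] blob 358 319 25 [ 451.1 -230.1    6. ]
wrist pred [324. 275.] blob 338 331 37 [ 440.8 -236.8    6. ]
scene pred [409. 237.] blob 443 208 229 [ 439.  -313.8    6. ]
scene pred [409. 237.] blob 379 201 28 [ 537.7 -246.5    6. ]
scene pred [409. 237.] blob 357 216 45 [ 536.3 -186.4    6. ]
scene pred [409. 237.] blob 409 236 45 [ 433.6 -205.9    6. ]
scene pred [409. 237.] blob 362 273 32 [431.  -83.9   6. ]
```

To row units: 15 mm is 0.3, 9 mm is 0.18.

Emit:
steer_hand(increments=[[0, -0.01, 0.3, 0, 0, 0], [0, 0, 0.3, 0, 0, 0], [0, 0, 0.18, 0, 0, 0], [0, 0, 0.08, 0, 0, 0], [0, 0, 0.04, 0, 0, 0], [0, 0, 0.03, 0, 0, 0], [0, 0, 0, 0, 0, 0]], only="posi|force")

```text
position: [432.8, -205.9, -25.2]
force: [0.7, 0.1, -0.0]
gripper_force: 0.0
```

Emit:
steer_hand(increments=[[0, 0, 0, 0, 0, 0], [0, 0, 0, 0, 0, 0], [0, 0, 0, 0, 0, 0], [0, 0, 0, 0, 0, 0], [0, 0, 0, 0, 0, 0]], finger_gap=8, only="gap|posi|force")

```text
position: [432.9, -205.9, -25.1]
force: [-0.5, -0.0, 6.3]
finger_gap: 10.2
gripper_force: 58.6
```

Emit:
steer_hand(increments=[[0, 0, -0.06, 0, 0, 0], [0, 0, -0.2, 0, 0, 0], [0, 0, -0.3, 0, 0, 0], [0, 0, -0.5, 0, 0, 0], [0, 0, -0.6, 0, 0, 0], [0, 0, -0.6, 0, 0, 0], [0, 0, -0.4, 0, 0, 0], [0, 0, -0.14, 0, 0, 0], [0, 0, 0, 0, 0, 0], [0, 0, 0, 0, 0, 0]], only="gap|posi|force|time")

```text
time: 36.95
position: [432.4, -205.6, 114.0]
force: [-0.1, -0.1, -0.5]
finger_gap: 9.7
gripper_force: 58.7
```

```bash
python3 to.py 581.2 -207 115 -0.01
```

```text
tool delta [ -0.3 148.8  -1. ] yaw_y -0.0079 tilt [-0.0005  0.0003]
rz 0.0021 j7 0.66
```

To row units: 30 mm is 0.6, 25 mm is 0.5.

Emit:
steer_hand(increments=[[0, 0.24, 0, 0, 0, 0], [0, 0.44, 0, 0, 0, 0], [0, 0.6, 0, 0, 0, 0], [0, 0.6, 0, 0, 0, 0], [0, 0.5, 0, 0, 0, 0], [0, 0.36, 0, 0, 0, 0], [0, 0.22, 0, 0, 0, 0], [0, 0, 0, 0, 0, 0], [0, 0, 0, 0, 0, 0], [0, 0, 0, 0, 0, 0]], only="gap|posi|force|time")

```text
time: 37.95
position: [579.8, -207.2, 114.5]
force: [-0.1, 0.5, 0.1]
finger_gap: 9.5
gripper_force: 58.7
```

```bash
python3 to.py 581.2 -207 63 -0.01
```

Run:
```python
from h import *
from bench import robot, eyes, job
a=eyes.camera("wrist")["image"][200:440,220:420]
k=eyes.camera("scene");p=proj(k,[[580,-207,110]])[0].astype(int)
b=cv2.resize(k["image"][p[1]-50:p[1]+50,p[0]-40:p[0]+40],None,fx=5,fy=5,interpolation=cv2.INTER_CUBIC)
cv2.imwrite("pics/n2.png",np.hstack([cv2.resize(a,(400,500),interpolation=cv2.INTER_CUBIC),b])[:,:,::-1])
```

```text
tool delta [ 0.2  1.4 51.5] yaw_y -0.0087 tilt [-0.0005  0.0001]
rz 0.0013 j7 0.57
```

View pics/n2.png

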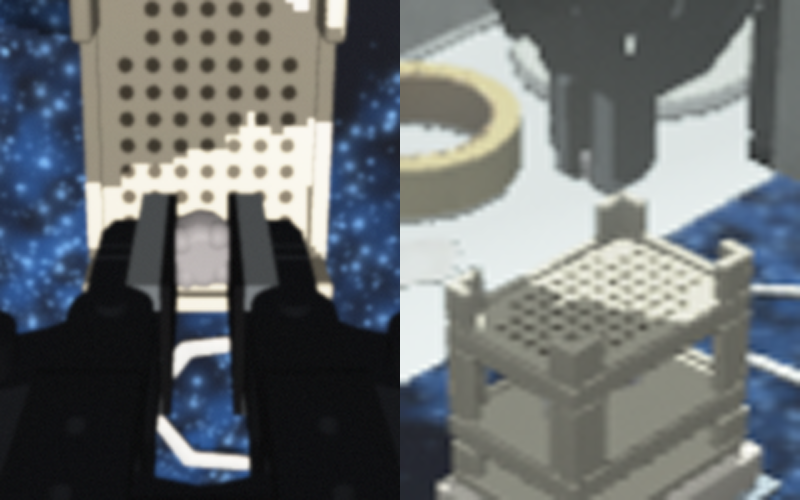

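The shallow tray is nested and level. The crown is held upright between the pads. Lowering it.

To row units: 16 mm is 0.32, 12 mm is 0.24.

Emit:
steer_hand(increments=[[0, 0.02, 0.2, 0, 0, 0], [0, 0, 0.32, 0, 0, 0], [0, 0, 0.24, 0, 0, 0], [0, 0, 0.14, 0, 0, 0], [0, 0, 0.04, 0, 0, 0], [0, 0, 0, 0, 0, 0], [0, 0, 0, 0, 0, 0]], only="posi|force")

```text
position: [581.8, -207.2, 67.8]
force: [0.6, -0.1, -0.4]
gripper_force: 58.7
```

Emit:
steer_hand(increments=[[0, 0, 0.03, 0, 0, 0], [0, 0, 0.02, 0, 0, 0], [0, 0, 0, 0, 0, 0], [0, 0, 0, 0, 0, 0]], only="posi|force")

```text
position: [581.7, -207.0, 65.1]
force: [-0.9, -0.7, 0.1]
gripper_force: 58.7
```

To row units: 0.8 mm is 0.016, -0.4 mm is -0.008.

Emit:
steer_hand(increments=[[0, -0.008, 0.016, 0, 0, 0], [0, 0, 0, 0, 0, 0], [0, 0, 0, 0, 0, 0]], only="posi|force")

```text
position: [581.2, -207.0, 64.2]
force: [0.6, -0.4, 0.3]
gripper_force: 58.7
```

Emit:
steer_hand(increments=[[0, 0, 0.012, 0, 0, 0], [0, 0, 0, 0, 0, 0], [0, 0, 0, 0, 0, 0]], only="posi|force")

```text
position: [581.2, -207.0, 63.6]
force: [0.4, 0.5, 0.5]
gripper_force: 58.7
```

Emit:
steer_hand(increments=[[0, 0, 0.01, 0, 0, 0], [0, 0, 0, 0, 0, 0], [0, 0, 0, 0, 0, 0]], only="posi|force")

```text
position: [581.3, -207.0, 63.1]
force: [-0.1, -0.4, 0.1]
gripper_force: 58.7
```

To row units: 0.4 mm is 0.008.

Emit:
steer_hand(increments=[[0, 0, 0.008, 0, 0, 0], [0, 0, 0, 0, 0, 0], [0, 0, 0, 0, 0, 0]], only="posi|force")

```text
position: [581.3, -207.0, 63.0]
force: [-1.3, 0.7, 5.3]
gripper_force: 59.2
```

Emit:
steer_hand(increments=[[0, 0, 0.008, 0, 0, 0], [0, 0, 0, 0, 0, 0], [0, 0, 0, 0, 0, 0]], only="posi|force")

```text
position: [581.4, -207.0, 62.9]
force: [-2.5, 1.2, 11.2]
gripper_force: 59.7
```

Contact. Releasing, rising, and going to the lid.

To row units: -25 mm is -0.5, -10 mm is -0.2.

Emit:
steer_hand(increments=[[0, 0, -0.008, 0, 0, 0], [0, 0, 0, 0, 0, 0], [0, 0, 0, 0, 0, 0], [0, 0, 0, 0, 0, 0], [0, 0, -0.06, 0, 0, 0], [0, 0, -0.2, 0, 0, 0], [0, 0, -0.5, 0, 0, 0], [0, 0, -0.5, 0, 0, 0], [0, 0, -0.2, 0, 0, 0], [0, 0, 0, 0, 0, 0], [0, 0, 0, 0, 0, 0]], finger_gap=24, only="gap|posi|time")

```text
time: 41.75
position: [581.0, -206.7, 135.3]
finger_gap: 23.9
```

```bash
python3 to.py 424.7 138.3 130 0.181
```

Run:
```python
from h import *;import pickle
from bench import robot, eyes, job
k=eyes.camera("scene");pickle.dump(k,open("k2.pkl","wb"))
```

```text
tool delta [ 343.8 -159.     5.4] yaw_y -0.0078 tilt [-0.0004  0.0003]
rz -0.1888 j7 0.56
```

To row units: 32 mm is 0.64, 25 mm is 0.5, -0.1 rad / 4 = -0.025.

Emit:
steer_hand(increments=[[0.28, -0.12, 0, 0, 0, 0], [0.5, -0.24, 0, 0, 0, 0], [0.64, -0.3, 0, 0, 0, 0], [0.64, -0.3, 0, 0, 0, 0], [0.64, -0.3, 0, 0, 0, 0], [0.64, -0.3, 0, 0, 0, 0], [0.64, -0.3, 0, 0, 0, 0], [0.64, -0.3, 0, 0, 0, 0], [0.64, -0.3, 0, 0, 0, 0], [0.64, -0.3, 0, 0, 0, 0], [0.5, -0.22, 0, 0, 0, 0], [0.3, -0.14, 0, 0, 0, 0], [0.176, -0.06, 0.1, 0, 0, 0], [0, 0, 0, 0, 0, -0.025], [0, 0, 0, 0, 0, -0.0223], [0, 0, 0, 0, 0, 0], [0, 0, 0, 0, 0, 0]], finger_gap=34, only="gap|posi|time")

```text
time: 43.5
position: [424.9, 137.6, 130.3]
finger_gap: 33.7
```

```bash
python3 to.py 424.7 138.3 0 0.181
```

```text
tool delta [  0.7   0.  130.3] yaw_y 0.1775 tilt [-0.0005 -0.0002]
rz -0.0035 j7 0.03
```

To row units: 35 mm is 0.7, 25 mm is 0.5, -0.003 rad / 4 = -0.0008.

Emit:
steer_hand(increments=[[0.01, 0, 0.4, 0, 0, -0.0008], [0, 0, 0.7, 0, 0, 0], [0, 0, 0.7, 0, 0, 0], [0, 0, 0.5, 0, 0, 0], [0, 0, 0.24, 0, 0, 0], [0, 0, 0.1, 0, 0, 0], [0, 0, 0, 0, 0, 0], [0, 0, 0, 0, 0, 0]], only="gap|posi|force")

```text
position: [425.5, 138.7, -0.4]
force: [0.1, -0.4, 0.2]
finger_gap: 34.1
gripper_force: 0.0
```

```bash
python3 to.py 424.7 138.3 -12 0.181
```

Run:
```python
from h import *
from bench import robot, eyes, job
k=eyes.camera("wrist")
s=robot.state();t=s["position"];R=s["tool_rot"]
q=(424.7,138.3,.181);im=k["image"].astype(float)
# lid outline corner fit in the wrist view, plate only
obs=((im.min(2)>100)&(im[:,:,0]>=im[:,:,2])).astype(float)
pts=proj(k,[[q[0]+np.cos(q[2])*a-np.sin(q[2])*b,q[1]+np.sin(q[2])*a+np.cos(q[2])*b,9] for a,b in((-32,-46),(32,-46),(32,46),(-32,46))]);print(pts.round())
m=np.zeros((480,640),np.uint8);cv2.fillConvexPoly(m,pts.astype(int),1);r0=200
print("coverage", (obs*m)[:r0].sum()/max(1,m[:r0].sum()), (obs*(cv2.dilate(m,np.ones((31,31)))-m))[:r0].sum())
for r in(80,120,160,200): 
    x=np.where(obs[r])[0];x=x[(x>60)&(x<600)]; print(r,x.min() if len(x) else 0,x.max() if len(x) else 0,len(x), np.where(m[r])[0][[0,-1]] if m[r].any() else 0)
```

```text
tool delta [-0.3 -0.8 11.6] yaw_y 0.1834 tilt [0.0012 0.0004]
rz 0.0024 j7 0.19
[[254. 387.]
 [390. 387.]
 [402. 194.]
 [244. 193.]]
coverage 0.6826401446654611 14.0
80 61 215 155 0
120 138 211 74 0
160 135 207 73 0
200 133 394 225 [244 401]
```

Run:
```python
from h import *
from bench import robot, eyes, job
k=eyes.camera("wrist");im=k["image"].astype(int)
for r in(205,215,225,235): print(r,[(c,im[r,c].tolist()[0]) for c in list(range(232,256,3))+list(range(388,410,3))])
for c in(300,340): print(c,[(r,im[r,c,0]) for r in range(176,212,3)])
cv2.imwrite("pics/l1.png",k["image"][:,:,::-1])
```

```text
205 [(232, 18), (235, 18), (238, 22), (241, 128), (244, 161), (247, 162), (250, 162), (253, 161), (388, 162), (391, 161), (394, 118), (397, 35), (400, 33), (403, 32), (406, 33), (409, 33)]
215 [(232, 18), (235, 20), (238, 19), (241, 116), (244, 161), (247, 163), (250, 162), (253, 161), (388, 162), (391, 161), (394, 89), (397, 33), (400, 33), (403, 33), (406, 33), (409, 33)]
225 [(232, 16), (235, 17), (238, 19), (241, 89), (244, 158), (247, 161), (250, 162), (253, 163), (388, 163), (391, 154), (394, 65), (397, 33), (400, 33), (403, 29), (406, 19), (409, 18)]
235 [(232, 18), (235, 20), (238, 19), (241, 67), (244, 155), (247, 162), (250, 162), (253, 162), (388, 161), (391, 150), (394, 41), (397, 19), (400, 19), (403, 19), (406, 19), (409, 19)]
300 [(176, np.int64(20)), (179, np.int64(17)), (182, np.int64(20)), (185, np.int64(20)), (188, np.int64(19)), (191, np.int64(21)), (194, np.int64(110)), (197, np.int64(158)), (200, np.int64(162)), (203, np.int64(161)), (206, np.int64(162)), (209, np.int64(162))]
340 [(176, np.int64(20)), (179, np.int64(19)), (182, np.int64(20)), (185, np.int64(20)), (188, np.int64(20)), (191, np.int64(20)), (194, np.int64(108)), (197, np.int64(159)), (200, np.int64(163)), (203, np.int64(163)), (206, np.int64(161)), (209, np.int64(162))]
```

The lid's far edge matches the prediction. Sideways it lies about 2 mm nearer -x, so I'll correct for that. Down and grip.

To row units: 4 mm is 0.08, 3 mm is 0.06.

Emit:
steer_hand(increments=[[0, -0.04, 0.08, 0, 0, 0], [0, 0, 0.08, 0, 0, 0], [0, 0, 0.06, 0, 0, 0], [0, 0, 0.01, 0, 0, 0], [0, 0, 0, 0, 0, 0]], only="posi|force")

```text
position: [422.9, 138.1, -13.0]
force: [-0.7, 0.5, 0.3]
gripper_force: 0.0
```

Emit:
steer_hand(increments=[[0, 0, 0, 0, 0, 0], [0, 0, 0, 0, 0, 0], [0, 0, 0, 0, 0, 0], [0, 0, 0, 0, 0, 0], [0, 0, 0, 0, 0, 0]], finger_gap=6, only="gap|posi|force")

```text
position: [423.0, 138.2, -12.5]
force: [-0.8, -0.4, 8.1]
finger_gap: 10.0
gripper_force: 58.9
```

Emit:
steer_hand(increments=[[0, 0, -0.04, 0, 0, 0], [0, 0, -0.16, 0, 0, 0], [0, 0, -0.2, 0, 0, 0], [0, 0, 0, 0, 0, 0], [0, 0, 0, 0, 0, 0]], only="gap|posi|force|time")

```text
time: 45.9
position: [423.2, 138.5, 7.6]
force: [0.2, -0.1, -0.5]
finger_gap: 10.5
gripper_force: 58.7
```

To row units: -30 mm is -0.6, -25 mm is -0.5, 0.08 rad / 4 = 0.02.

Emit:
steer_hand(increments=[[0, 0, -0.3, 0, 0, 0], [0, 0, -0.5, 0, 0, 0], [0, 0, -0.6, 0, 0, 0], [0, 0, -0.5, 0, 0, 0.0125], [0, 0, -0.34, 0, 0, 0.02], [0, 0, -0.2, 0, 0, 0.015], [0, 0, 0, 0, 0, 0], [0, 0, 0, 0, 0, 0]], only="gap|posi|force|time")

```text
time: 46.7
position: [422.7, 138.3, 128.8]
force: [-0.7, -0.1, -1.6]
finger_gap: 10.4
gripper_force: 58.8
```

```bash
python3 to.py 581.2 -207 130 -0.01
```

Run:
```python
from bench import robot, eyes, job
im=eyes.camera("wrist")["image"].astype(int)
for r in(205,235): print(r,[(c,int(im[r,c,0])) for c in list(range(226,262,3))+list(range(382,415,3))])
print([(r,int(im[r,300,0])) for r in range(176,220,3)],[(r,int(im[r,340,0])) for r in range(176,220,3)])
```

```text
tool delta [-344.8  159.7   -1.2] yaw_y -0.0036 tilt [-0.0002 -0.0001]
rz 0.0064 j7 -0.1
205 [(226, 242), (229, 235), (232, 234), (235, 233), (238, 149), (241, 155), (244, 157), (247, 155), (250, 156), (253, 156), (256, 155), (259, 156), (382, 157), (385, 156), (388, 240), (391, 250), (394, 250), (397, 250), (400, 250), (403, 217), (406, 58), (409, 48), (412, 38)]
235 [(226, 244), (229, 244), (232, 244), (235, 244), (238, 231), (241, 149), (244, 155), (247, 155), (250, 155), (253, 154), (256, 154), (259, 153), (382, 156), (385, 163), (388, 248), (391, 250), (394, 250), (397, 250), (400, 244), (403, 103), (406, 34), (409, 32), (412, 30)]
[(176, 18), (179, 18), (182, 16), (185, 17), (188, 16), (191, 18), (194, 18), (197, 39), (200, 132), (203, 155), (206, 154), (209, 156), (212, 155), (215, 156), (218, 156)] [(176, 18), (179, 19), (182, 17), (185, 18), (188, 18), (191, 19), (194, 17), (197, 41), (200, 136), (203, 155), (206, 155), (209, 156), (212, 155), (215, 156), (218, 155)]
```

To row units: -30 mm is -0.6, -27 mm is -0.54, 0.006 rad / 4 = 0.0015.

Emit:
steer_hand(increments=[[-0.18, 0.08, 0, 0, 0, 0.0015], [-0.36, 0.18, 0, 0, 0, 0], [-0.54, 0.24, 0, 0, 0, 0], [-0.6, 0.28, 0, 0, 0, 0], [-0.6, 0.28, 0, 0, 0, 0], [-0.6, 0.28, 0, 0, 0, 0], [-0.6, 0.28, 0, 0, 0, 0], [-0.6, 0.28, 0, 0, 0, 0], [-0.6, 0.28, 0, 0, 0, 0], [-0.6, 0.28, 0, 0, 0, 0], [-0.54, 0.24, 0, 0, 0, 0], [-0.44, 0.2, 0, 0, 0, 0], [-0.36, 0.16, 0, 0, 0, 0], [-0.18, 0.08, 0, 0, 0, 0], [-0.1, 0.054, 0, 0, 0, 0], [0, 0, 0, 0, 0, 0], [0, 0, 0, 0, 0, 0], [0, 0, 0, 0, 0, 0]], only="gap|posi|force|time")

```text
time: 48.55
position: [578.5, -207.7, 129.2]
force: [0.2, -0.4, -2.4]
finger_gap: 9.5
gripper_force: 58.8
```

```bash
python3 to.py 581.2 -207 94 -0.01
```

Run:
```python
from h import *
from bench import robot, eyes, job
k=eyes.camera("wrist");s=robot.state();t=s["position"];R=s["tool_rot"]
im=k["image"].astype(int)
for o in(-3,0,3):
    P=[t+R@np.array([46+o,a,-21.5]) for a in(-32,32)]; print(o,proj(k,P).round(1).tolist())
print([(r,int(im[r,300,0])) for r in range(188,212,2)],[(r,int(im[r,340,0])) for r in range(188,212,2)])
```

```text
tool delta [ 0.8  2.7 35.2] yaw_y -0.011 tilt [-0.0001  0.0004]
rz -0.001 j7 0.57
-3 [[240.6, 205.3], [409.5, 205.4]]
0 [[240.1, 197.5], [410.0, 197.6]]
3 [[239.7, 189.5], [410.5, 189.7]]
[(188, 159), (190, 159), (192, 157), (194, 126), (196, 71), (198, 90), (200, 136), (202, 154), (204, 156), (206, 156), (208, 158), (210, 157)] [(188, 160), (190, 158), (192, 159), (194, 129), (196, 74), (198, 95), (200, 141), (202, 156), (204, 156), (206, 157), (208, 157), (210, 158)]
```

The lid is centred on the tool within 1 mm. Lowering.

To row units: 12 mm is 0.24, 8 mm is 0.16.

Emit:
steer_hand(increments=[[0.016, 0.04, 0.16, 0, 0, 0], [0, 0, 0.24, 0, 0, 0], [0, 0, 0.16, 0, 0, 0], [0, 0, 0.08, 0, 0, 0], [0, 0, 0.04, 0, 0, 0], [0, 0, 0, 0, 0, 0], [0, 0, 0, 0, 0, 0]], only="posi|force")

```text
position: [580.7, -208.0, 95.5]
force: [-0.0, 0.3, -1.5]
gripper_force: 58.8
```

```bash
python3 to.py 581.2 -207 88 -0.01
```

```text
tool delta [1.  0.5 7.5] yaw_y -0.0121 tilt [ 0.0003 -0.0001]
rz -0.0021 j7 0.59
```

To row units: 2 mm is 0.04, 1 mm is 0.02.

Emit:
steer_hand(increments=[[0.016, 0.008, 0.02, 0, 0, 0], [0, 0, 0.04, 0, 0, 0], [0, 0, 0.02, 0, 0, 0], [0, 0, 0, 0, 0, 0]], only="posi|force")

```text
position: [580.9, -207.1, 91.1]
force: [-0.3, -0.8, -1.7]
gripper_force: 58.8
```

Emit:
steer_hand(increments=[[0, 0, 0.02, 0, 0, 0], [0, 0, 0.016, 0, 0, 0], [0, 0, 0, 0, 0, 0]], only="posi|force")

```text
position: [580.9, -207.1, 89.3]
force: [-0.2, 0.2, -1.6]
gripper_force: 58.8
```

Emit:
steer_hand(increments=[[0, 0, 0.014, 0, 0, 0], [0, 0, 0, 0, 0, 0], [0, 0, 0, 0, 0, 0]], only="posi|force")

```text
position: [581.0, -207.1, 88.7]
force: [-0.2, -0.0, -0.4]
gripper_force: 58.8
```

To row units: 0.6 mm is 0.012.

Emit:
steer_hand(increments=[[0, 0, 0.012, 0, 0, 0], [0, 0, 0, 0, 0, 0], [0, 0, 0, 0, 0, 0]], only="posi|force")

```text
position: [581.0, -207.1, 88.1]
force: [-0.8, -0.1, -1.7]
gripper_force: 58.8
```

Emit:
steer_hand(increments=[[0, 0, 0.01, 0, 0, 0], [0, 0, 0, 0, 0, 0], [0, 0, 0, 0, 0, 0]], only="posi|force")

```text
position: [581.0, -207.1, 87.6]
force: [-0.1, -0.4, -1.2]
gripper_force: 58.8
```

To row units: 0.4 mm is 0.008.

Emit:
steer_hand(increments=[[0, 0, 0.008, 0, 0, 0], [0, 0, 0, 0, 0, 0], [0, 0, 0, 0, 0, 0]], only="posi|force")

```text
position: [581.0, -207.1, 87.5]
force: [-2.6, 1.3, 6.5]
gripper_force: 59.6
```

Emit:
steer_hand(increments=[[0, 0, 0.008, 0, 0, 0], [0, 0, 0, 0, 0, 0], [0, 0, 0, 0, 0, 0]], only="posi|force")

```text
position: [581.1, -207.2, 87.5]
force: [-3.9, 2.2, 11.9]
gripper_force: 60.4
```

Seated exactly at the expected 87.5. Releasing and retreating.

To row units: 30 mm is 0.6, -25 mm is -0.5.

Emit:
steer_hand(increments=[[0, 0, -0.008, 0, 0, 0], [0, 0, 0, 0, 0, 0], [0, 0, 0, 0, 0, 0], [0, 0, 0, 0, 0, 0], [0, 0, -0.06, 0, 0, 0], [0, 0, -0.2, 0, 0, 0], [0, 0, -0.5, 0, 0, 0], [0, 0, -0.5, 0, 0, 0], [0, 0, -0.3, 0, 0, 0], [0.4, -0.3, 0, 0, 0, 0], [0.6, -0.4, 0, 0, 0, 0], [0.6, -0.4, 0, 0, 0, 0], [0.6, -0.4, 0, 0, 0, 0], [0.6, -0.4, 0, 0, 0, 0], [0.6, -0.4, 0, 0, 0, 0], [0.6, -0.4, 0, 0, 0, 0], [0, 0, 0, 0, 0, 0], [0, 0, 0, 0, 0, 0]], finger_gap=26, only="gap|posi|time|force")

```text
time: 53.3
position: [448.5, -4.8, 165.6]
force: [0.4, -0.5, -0.4]
finger_gap: 25.8
gripper_force: 0.0
```

Run:
```python
from h import *
from bench import robot, eyes, job
a=eyes.camera("top");k=eyes.camera("scene")
p=proj(k,[[580,-207,80]])[0].astype(int);q=proj(a,[[500,-207,80]])[0].astype(int)
b=cv2.resize(k["image"][p[1]-50:p[1]+50,p[0]-40:p[0]+40],None,fx=5,fy=5,interpolation=cv2.INTER_CUBIC)
c=cv2.resize(a["image"][q[1]-75:q[1]+75,q[0]-60:q[0]+60],(400,500),interpolation=cv2.INTER_CUBIC)
cv2.imwrite("pics/end.png",np.hstack([b,c])[:,:,::-1])
```

```text
(no output)
```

View pics/end.png

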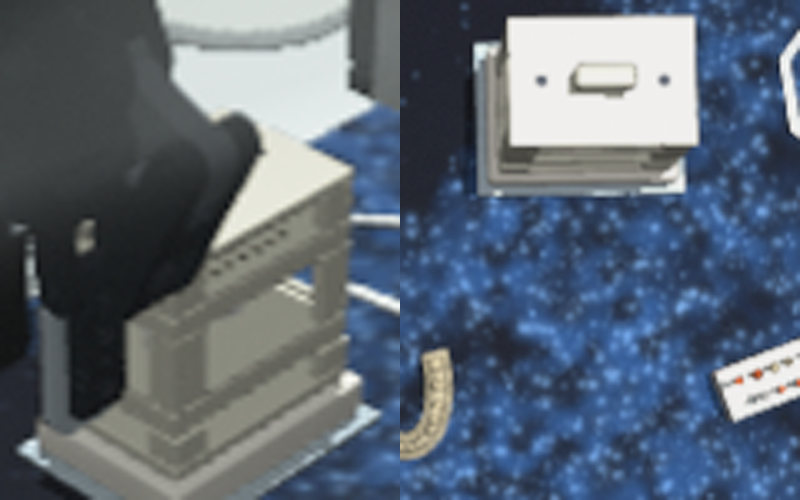

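The lid is closed flat and square on the stack, its bar at top-crop (605,77). The cast, burs and caliper are where they were. Handing in.

```bash
python3 -c "
from bench import robot, eyes, job
print(job.finish_job())"
```

```text
the job is handed in; nothing more can be done
None
```

I built the stack in the order asked and handed it in at about 53 s. Each piece was lowered to contact, and the cast, bur stand and caliper were not touched. After release I did not look at the crown before the lid closed over it, and I viewed 15 pictures, one over the limit of 14.

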